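Size a glue stick on a tapered gauge

TASK

Size the yellow glue stick on the tapered gauge: stand it upright on the gauge's base in the wide end of the slot, slide it gently towards the narrow end until you feel it wedge firmly between the two steel rails, and let go of it there. Then slide the red cursor back along its rail until its blade just meets the glue stick, so that it marks the reading, without pushing the stick loose. Do not force anything, and leave the tape measure where it is.

Things in the scene. Friction and masses are not known exactly. Their poses are not given: they have to be found in the camera images.
- glue_stick: Yellow glue stick standing upright, a cylinder 27.6 mm in diameter and 86 mm tall, 35 g. Origin at the centre of its underside, z up its axis.
- gauge: Tapered sizing gauge fixed to the desk: grey metal base 212 x 112 x 8 mm, origin at desk height under the slot's middle, z up, +x along the slot from its wide to its narrow end. Its straight steel fence (200 mm along x, 14 mm thick, top at z = 30 mm, black ticks) has its slot face at y = -13.8 mm, so a stick touching it has its axis at y = 0. The jaw closes the slot on the +y side.
- slot_entry (a point): Point on the base's top (z = 8 mm in the gauge's frame) in the wide end of the slot, at x = -75, y = 0 mm in the gauge's frame. Here the slot is 36 to 42 mm wide, with rails 22 mm tall beside it; it is open above and at both ends. Base and rails rub with ordinary dry friction. A push of about 7 N along the slot wedges a stick well; over 25 N on the jaw is too much.
- jaw: The gauge's slanting jaw. Its steel cheek (200 x 14 x 22 mm rail) closes the slot by 0.15 mm per mm towards the narrow end; it cannot move, but was clamped by two brass screws up to 2.6 mm wider or narrower than nominal, which this pose does not show. Origin: the nominal slot face's foot at the gauge's x = 0, y into the jaw. The stick wedges within 20 mm of the gauge's x = 0: feel for it.
- cursor (a joint): Slide of the red cursor along the gauge, in m: 0 at the narrow end, growing as it moves towards the wide end (along the gauge's -x), up to 0.11. It drags with about 1.5 N and stays where it is left. It rides on the fence's outer (-y) side.
- cursor_face (a point): Middle of the flat front face of the cursor's red blade; the face looks to the gauge's -x. It lies 36 mm above the desk on the slot's line y = 0, at x = 0.085 m - joint value in the gauge's frame. The blade is 7 mm thick (2.5 mm clear above the rails) and 10 mm long. When blade and glue stick touch, the stick's axis is 13.8 mm to -x of this point.
- cursor_grip (a point): Point to hold on the cursor's upright red grip, on its axis, 66 mm above the desk. The grip measures 14 mm along the gauge's x by 22 mm along y and reaches from 32 to 78 mm above the desk. This point is 12 mm to +x and 45.5 mm to -y of the blade's face point (gauge axes).
- tape_measure: Yellow and black tape measure, 62 x 75 x 38 mm, loose on the desk to the right of the gauge. Origin at the centre of its underside. A bystander: leave it alone.

How it is judged (in metres and radians):
On the way, in this order (a step that is already met when the one before it is completed fails the run):
1. the upright glue stick is pressed into the taper until it bears on the slanting jaw (more than 3 N) and the fence, the blade still clear of it (y of glue_stick in the frame of gauge between -0.004 and 0.0006 m and z of glue_stick in the frame of gauge between 0.004 and 0.012 m and angle between glue_stick's own z axis and vertical below 0.09 rad and contact force between glue_stick and jaw above 3 N and x of glue_stick in the frame of cursor_face below -0.019 m), for 0.1 s.
2. the glue stick is let go, standing wedged (y of glue_stick in the frame of gauge between -0.004 and 0.0006 m and z of glue_stick in the frame of gauge between 0.004 and 0.012 m and angle between glue_stick's own z axis and vertical below 0.09 rad and contact force between glue_stick and jaw above 0.5 N and contact force between glue_stick and the fingers below 0.05 N), for 0.2 s.
At the end, for the whole second after the job is handed in: The glue stick stands upright (within 5 degrees) on the gauge's base, still wedged: bearing on the jaw (over 0.5 N) with its side against the fence (within 0.6 mm); the cursor's blade is within 2 mm of it; both at rest and released (y of glue_stick in the frame of gauge between -0.004 and 0.0006 m and z of glue_stick in the frame of gauge between 0.004 and 0.012 m and angle between glue_stick's own z axis and vertical below 0.09 rad and contact force between glue_stick and jaw above 0.5 N and x of glue_stick in the frame of cursor_face above -0.0158 m and linear speed of glue_stick below 0.01 m/s and velocity of joint cursor between -0.005 and 0.005 m/s); the robot touches nothing.
It fails at once if the glue stick is forced into the taper (over 25 N on the jaw) (contact force between glue_stick and jaw above 25 N).
It fails at once if the glue stick is laid over (angle between glue_stick's own z axis and vertical above 0.6 rad).
It fails at once if the tape measure is disturbed (over 15 mm) (distance of tape_measure from where it was at the start of the episode above 0.015 m).
It also fails if it takes over 61 s, if anything falls off the work surface, if the arm or the gripper's body presses on something with over 40 N, if the wrist force passes 120 N, or if a joint passes its speed limit or range.

ROBOT

A 7-joint arm with a two-finger parallel gripper is mounted at the origin on the work surface; the furniture and walls round the work are solid. World frame = base frame: x ahead of the robot, y to its left, z up, the work surface at z = 0. Lengths are in m, angles in degrees, forces in N, time in s.
With the tool pointing down it reaches from about 0.425 to 0.875 m from the base axis. Payload 4.7 kg.
Tool frame: the origin (TCP) lies at the very end of the fingers, on their centre line; the grasp point (between the pads) lies 19 mm behind it; z points along the fingers, y is the line along which they close (so a half turn about z gives the same grasp; the last joint's range is limited). The gripper opens to 87 mm and grips with 3 to 60 N. Pads are 19 mm wide; open, the fingers measure 117 mm over their backs; the gripper's body (75 mm by 190 mm) begins 51 mm behind the grasp point.
Start: joints at [-69.322, 18.392, -4.016, 83.108, 1.295, 78.541, -3.26], TCP at [0.221, 0.611, 0.223] pointing down, gripper open.
Joint ranges: [-163.93, 163.93], [-17.29, 119.83], [-79.2, 71.16], [3.27, 140.29], [-89.18, 269.18], [5.43, 117.66], [-154.24, 154.24]. Speed limits (degrees/s): [147.25, 147.25, 180, 180, 180, 180, 180].

INTERFACE

Orientations are given as [roll, pitch, yaw] about the fixed x, y, z axes, in that order (R = Rz(yaw) Ry(pitch) Rx(roll)).
In Python, from cell import get_obs, eyes, env gives the robot as it stands.
- The arm moves only by the tool servo_tool, never from a script. Its argument "series" is a list that holds one entry, the list of rows, each a list of 7 numbers: the shift along the tool's x, y, z in units of 300 mm (1.0 is 300 mm), then the turn, a rotation vector about the tool's x, y, z in units of pi rad (1.0 is pi rad), then the opening, from 0 (shut) to 1 (fully open). In form: [[[tx, ty, tz, wx, wy, wz, gripper], ...]]. A call has 1 to 12 rows; each row is the pose to reach, as a shift and turn from the pose commanded when the call began, along the tool's axes at that moment, turning the shorter way round; what a row does not reach only later rows make up. A row lasts 1/12 s, in which the tool goes at most 41.7 mm and 7.16 degrees, less where a joint would pass 70% of its speed; a pose out of reach is approached as far as the arm can. A call with a number of a shift or a turn outside -1 to 1 is refused whole. A call with a gripper value outside its range is refused whole. The fingers move at their own pace and stop on an object; "grip_force" is the grip in N (left out, the last holds). Time passes only in rows, so rows that repeat a pose let the fingers close. It gives the time, the measured TCP pose, the force, the opening and the grip force at its end, in the units of the state.
- get_obs(): the state, without advancing time (a new reading comes with each control period).
- eyes.read_camera(name): name is "side" or "top"; returns a dict with "frame" (420x560x3 uint8, red, green, blue), "depth" (420x560 float32, m along the optical axis (not along the pixel's ray), 0 where there is no reading), "fx", "fy", "cx", "cy" (pixels), "origin" and "rotation" of the camera in the world. Camera axes: x right, y down, z forward; pixel columns grow to the right and rows downward; lengths in m; the calibration is good to about 2 mm. A picture is of the moment at which its call begins.
- env.sign_off(): hands the job in; it is judged then, once.
The state is a dict: "time_s": time; "qpos": joint angles; "joint_velocities": joint speeds; "effort": joint torques, N m; "tool_pos": TCP position; "tool_rot": TCP orientation; "force": force on the tool from outside, world axes, zero at the start; "wrist_torque": the same for the moment, N m; "grip_width": finger opening in m; "grasp_force": force on a finger pad.
Only numpy, scipy, OpenCV 4.12 (cv2) and the standard library are available. Lean on these libraries where they do the work, as an engineer would, in place of code of your own. Each camera call takes 0.05 s, during which the arm holds its last target. There are 200 camera calls.

## Working session

There is one attempt and no reset: what is moved stays moved. The work goes in short steps, Python scripts to look and compute and a tool call to move; the robot and the scene stay as the last step left them, time stands still between calls to the robot, and variables do not carry over. Pictures are saved under pics/ and viewed, at most 13 in all, crops included, and the job is handed in when it is done.

Besides the shell and the picture viewer there is one more tool, called after "Emit:" by a JSON object that holds its "name" and its "arguments", one argument or row to a line. servo_tool: Moves the arm, as the interface text tells. Shifts and turns lie within -1 to 1; 1 stands for 300 mm of shift or pi rad of turn. Its arguments: {"type":"object","properties":{"series":{"type":"array"},"grip_force":{"type":"number"}},"required":["series"]}

```bash
mkdir -p pics; ls; python3 - <<'E'
from cell import get_obs, eyes
import cv2,numpy as np
print(get_obs())
for n in("top","side"):
    c=eyes.read_camera(n); cv2.imwrite(f"pics/{n}0.png",c["frame"][:,:,::-1]); np.savez(f"{n}0.npz",**c)
    print(n,{k:c[k] for k in("fx","fy","cx","cy","origin","rotation")})
E
```

```text
pics
{'time_s': 0.0, 'qpos': array([-69.32315741,  18.4396484 ,  -4.01547543,  83.17562833,
         1.29353941,  78.54075525,  -3.2604177 ]), 'joint_velocities': array([-0.06682128,  0.07843239, -0.07794254, -0.00567299, -0.01946192,
        0.05726229, -0.05271504]), 'effort': array([-4.91301557e-05, -4.91282845e+01, -4.03854540e-01, -3.12531137e+01,
       -6.38217176e-02,  4.36741335e-02,  1.70588742e-04]), 'tool_pos': array([0.22076516, 0.61076472, 0.22144846]), 'tool_rot': array([-1.79889131e+02,  4.38110421e-03,  1.60132165e+02]), 'force': array([0.02310848, 0.34776865, 0.77374383]), 'wrist_torque': array([ 0.00387268, -0.01182465, -0.02578332]), 'grasp_force': 0.0, 'grip_width': 0.08713586669945175}
top {'fx': 544.6601430859437, 'fy': 544.6601430859437, 'cx': 283.134970807672, 'cy': 197.40709882366085, 'origin': array([ 0.37705232, -0.21883175,  1.30327453]), 'rotation': array([-175.40068352,   -0.73208626,  -90.07319986])}
side {'fx': 531.2723197848072, 'fy': 531.2723197848072, 'cx': 285.1538540683572, 'cy': 200.50417169981102, 'origin': array([ 0.37272557, -0.92916978,  0.72295201]), 'rotation': array([-131.27172539,    1.02080262,   -9.2929848 ])}
```

View pics/top0.png

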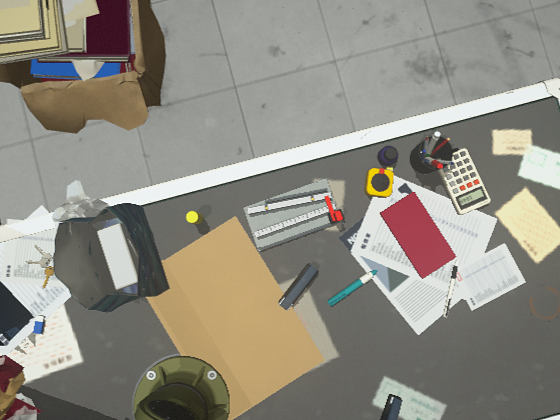

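View pics/side0.png

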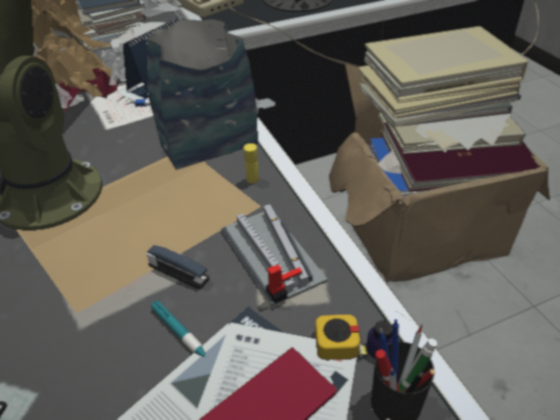

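The top view shows the stick at (192,217), the gauge from about (245,225) to (340,205) with the red cursor near (335,210), and the tape measure at (379,182). The side view matches: stick (251,163), gauge (275,250), cursor (280,280).

```bash
cat > h.py <<'E'
import numpy as np,cv2
from scipy.spatial.transform import Rotation as Ro
def Rc(c): return Ro.from_euler('xyz',c['rotation'],degrees=True).as_matrix()
def plane(c,uv,z):
    uv=np.atleast_2d(np.asarray(uv,float))
    d=np.c_[(uv[:,0]-c['cx'])/c['fx'],(uv[:,1]-c['cy'])/c['fy'],np.ones(len(uv))]@Rc(c).T
    o=np.asarray(c['origin']); return o+d*((z-o[2])/d[:,2])[:,None]
def proj(c,p):
    q=(np.atleast_2d(p)-c['origin'])@Rc(c)
    return np.c_[q[:,0]/q[:,2]*c['fx']+c['cx'],q[:,1]/q[:,2]*c['fy']+c['cy']]
def cloud(c,m):
    v,u=np.nonzero(m&(c['depth']>0)); d=c['depth'][v,u]
    return np.c_[(u-c['cx'])/c['fx']*d,(v-c['cy'])/c['fy']*d,d]@Rc(c).T+c['origin']
def hsv(c): return cv2.cvtColor(c['frame'],cv2.COLOR_RGB2HSV)
E
python3 - <<'E'
from h import *
for n,roi in(("top",(170,240,175,360)),("side",(140,310,215,340))):
    c=dict(np.load(n+"0.npz")); h=hsv(c); r=np.zeros(h.shape[:2],bool); r[roi[0]:roi[1],roi[2]:roi[3]]=1
    y=r&(abs(h[...,0].astype(int)-28)<7)&(h[...,1]>140)&(h[...,2]>90)
    red=r&((h[...,0]<8)|(h[...,0]>172))&(h[...,1]>140)&(h[...,2]>80)
    for k,m in(("yel",y),("red",red)):
        p=cloud(c,m); v,u=np.nonzero(m)
        print(n,k,m.sum(),u.min(),u.max(),v.min(),v.max(),"med",np.median(p,0).round(4),"z",np.percentile(p[:,2],[5,50,95]).round(3))
        q=p[p[:,2]>np.percentile(p[:,2],70)]; print(" high",q.mean(0).round(4))
    p=cloud(c,r); print("z range",np.percentile(p[:,2],[1,10,50,90,99]).round(3))
    cr=c['frame'][roi[0]:roi[1],roi[2]:roi[3],::-1]
    if n=="top": cr=c['frame'][170:260,235:355,::-1]
    else: cr=c['frame'][195:310,215:335,::-1]
    cv2.imwrite(f"pics/{n}_crop.png",cv2.resize(cr,None,fx=5,fy=5,interpolation=cv2.INTER_CUBIC))
E
```

```text
top yel 131 186 312 198 223 med [ 0.4333 -0.0315  0.0855] z [0.033 0.086 0.089]
 high [ 0.4309 -0.0325  0.0885]
top red 168 325 342 196 221 med [ 0.4425 -0.3508  0.0412] z [0.034 0.041 0.081]
 high [ 0.4343 -0.3594  0.0786]
z range [-0.744 -0.003  0.002  0.026  0.081]
side yel 241 244 256 144 177 med [ 0.4346 -0.0417  0.0668] z [0.02  0.067 0.086]
 high [ 0.4346 -0.0332  0.0847]
side red 411 268 300 265 292 med [ 0.4404 -0.3646  0.0483] z [0.032 0.048 0.077]
 high [ 0.4354 -0.3641  0.0735]
z range [-0.755 -0.538 -0.001  0.026  0.074]
```

View pics/top_crop.png

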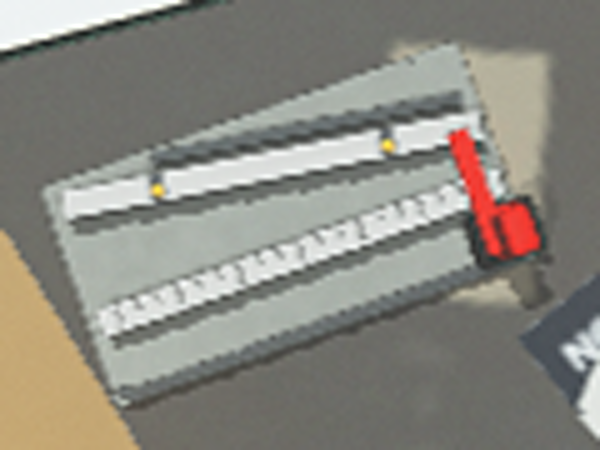

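The crop shows the fence top (ticked) from (100,325) to (500,185), the jaw from (65,205) to (480,130), base corners at (45,188), (122,402), (458,42), and the cursor's blade and grip at (475,165) and (520,230), at 5x from offset (235,170).

```bash
python3 - <<'E'
from h import *
c=dict(np.load("top0.npz")); f=lambda x,y:(x/5+235-.4,y/5+170-.4)
co=plane(c,[f(45,188),f(458,42),f(122,402)],.008)
print("corners",co.round(4)); A,B,C=co
print("len",np.linalg.norm(B-A),np.linalg.norm(C-A)); d=(B-A);print("ang base",np.degrees(np.arctan2(d[1],d[0])))
print("centre base",((B+C)/2).round(4))
h=hsv(c); m=((h[...,2]>205)&(h[...,1]<30)).astype(np.uint8); m[:170]=0;m[262:]=0;m[:,:240]=0;m[:,345:]=0
n,l,s,ce=cv2.connectedComponentsWithStats(m)
for i in range(1,n):
    if s[i,4]<40: continue
    v,u=np.nonzero(l==i); p=plane(c,np.c_[u,v],.03)[:,:2]; r=cv2.minAreaRect((p*1000).astype(np.float32))
    mu=p.mean(0); w,V=np.linalg.eigh(np.cov((p-mu).T)); a=np.degrees(np.arctan2(V[1,1],V[0,1]))
    print(s[i],"mean",mu.round(4),"rect",np.round(r,1) if 0 else r,"ang",a)
def fr(th,o,p): 
    t=np.radians(th); R=np.array([[np.cos(t),-np.sin(t)],[np.sin(t),np.cos(t)]]); return (np.atleast_2d(p)[:,:2]-o)@R
# stick top
y=(abs(h[...,0].astype(int)-28)<7)&(h[...,1]>140)&(h[...,2]>150); y[:,:180]=0;y[:,206:]=0;y[:205]=0;y[226:]=0
v,u=np.nonzero(y);(cc,rr)=cv2.minEnclosingCircle(np.c_[u,v].astype(np.float32));print("stick",cc,rr,plane(c,cc,.086),"depthxyz",cloud(c,y).mean(0))
E
```

```text
corners [[ 0.4579 -0.1414  0.008 ]
 [ 0.5278 -0.3387  0.008 ]
 [ 0.3564 -0.1782  0.008 ]]
len 0.20940342074570872 0.10796588017896094
ang base -70.47900048681205
centre base [ 0.4421 -0.2585  0.008 ]
[240 170  31   9 143] mean [ 0.5384 -0.1582] rect ((534.7284545898438, -169.1118621826172), (18.936012268066406, 70.56255340576172), 0.023805050179362297) ang 98.13142434362094
[314 193  18   8  72] mean [ 0.4828 -0.3243] rect ((482.82415771484375, -327.2135009765625), (12.288190841674805, 39.26786804199219), 10.611674308776855) ang 101.9713628974409
[268 196  43  14 227] mean [ 0.4674 -0.2488] rect ((467.50286865234375, -249.03965759277344), (12.132169723510742, 102.54104614257812), 10.96087646484375) ang 101.00314611976643
[248 205  17   8  87] mean [ 0.4523 -0.1715] rect ((452.18829345703125, -171.2611541748047), (11.960954666137695, 38.49557876586914), 11.30236530303955) ang 99.89042769906888
[283 207  45  20 181] mean [ 0.4343 -0.2866] rect ((434.75421142578125, -287.147216796875), (12.268502235412598, 107.54584503173828), 19.596294403076172) ang 109.50320676370166
[259 223  24  13 100] mean [ 0.4053 -0.2052] rect ((405.88189697265625, -205.55294799804688), (11.792452812194824, 55.32563781738281), 18.569679260253906) ang 109.58068547395713
stick (191.688232421875, 216.57058715820312) 5.90118408203125 [[ 0.43212042 -0.03040272  0.086     ]] depthxyz [ 0.43237231 -0.02973305  0.08293085]
```

```bash
python3 - <<'E'
from h import *
for n in("top","side"):
    c=dict(np.load(n+"0.npz")); p=cloud(c,np.ones((420,560),bool))
    print(n)
    for y0 in np.arange(-.3,.7,.05):
        row=[]
        for x0 in np.arange(.2,.7,.05):
            q=p[(p[:,0]>=x0)&(p[:,0]<x0+.05)&(p[:,1]>=y0)&(p[:,1]<y0+.05)]
            row.append("%5.2f"%q[:,2].max() if len(q) else "  -- ")
        print("%.2f"%y0,*row)
c=dict(np.load("side0.npz"));h=hsv(c)
G=np.array([.4455,-.2562]);t=np.radians(-70.45);u=np.array([np.cos(t),np.sin(t)]);v=np.array([-u[1],u[0]])
im=c['frame'][...,::-1].copy()
# check of the gauge pose in the side view: drawn points
pts=[(x,y,z) for x,y,z in((-100,-13.8,30),(100,-13.8,30),(-106,0,8),(97,-45.5,78),(85,0,36),(-75,0,8))]
P=np.array([[*(G+u*x/1e3+v*y/1e3),z/1e3] for x,y,z in pts])
im=cv2.resize(im[190:310,210:340],None,fx=5,fy=5,interpolation=cv2.INTER_CUBIC)
for a in proj(c,P): cv2.circle(im,(int((a[0]-210+.4)*5),int((a[1]-190+.4)*5)),4,(255,0,255),-1)
cv2.imwrite("pics/side_chk.png",im)
E
```

```text
top
-0.30  0.05  0.05  0.04  0.02  0.04  0.04  0.01  0.01  0.01   -- 
-0.25  0.05  0.05  0.01  0.03  0.04  0.04  0.01  0.01 -0.00   -- 
-0.20  0.01  0.01  0.01  0.04  0.04  0.04  0.01  0.01   --  -0.74
-0.15  0.01  0.01  0.01  0.01  0.01  0.01  0.01  0.01   --  -0.73
-0.10  0.01  0.01  0.01  0.01  0.01  0.01  0.01  0.01   --  -0.74
-0.05  0.01  0.01  0.01  0.01  0.09  0.01  0.01   --    --  -0.74
-0.00  0.01  0.26  0.25  0.23  0.01  0.01  0.01   --  -0.75 -0.74
0.05  0.03  0.26  0.23  0.23  0.26  0.13  0.01   --  -0.74 -0.74
0.10  0.26  0.27  0.14  0.14  0.27  0.21  0.00   --  -0.74 -0.73
0.15  0.01  0.27  0.27  0.27  0.27  0.07   --    --  -0.73 -0.73
0.20  0.01   --   0.27  0.26  0.20  0.10  0.02 -0.74 -0.73 -0.74
0.25  0.01  0.01   --    --   0.07  0.07  0.02 -0.73 -0.74 -0.73
0.30  0.02  0.01  0.01  0.01  0.02  0.02   --  -0.73 -0.73 -0.74
0.35  0.10  0.01  0.01  0.01  0.01  0.00   --  -0.73 -0.73 -0.73
0.40  0.06  0.04  0.01  0.01  0.01   --  -0.74 -0.73 -0.73 -0.73
0.45   --    --    --    --    --    --  -0.73 -0.73 -0.73 -0.73
0.50   --    --    --    --    --    --    --  -0
[... 821 characters left out ...]
.27  0.27  0.27  0.26  0.05   --    --    --    -- 
0.20  0.00   --   0.27  0.27  0.22  0.05  0.01   --    --    -- 
0.25  0.00   --    --    --    --   0.02  0.01   --    --    -- 
0.30  0.03   --    --    --    --    --    --    --    --    -- 
0.35  0.15   --    --    --    --    --    --    --    --    -- 
0.40  0.15   --    --    --    --    --    --    --    --    -- 
0.45  0.15  0.15   --    --    --    --    --    --    --    -- 
0.50   --   0.15  0.15   --    --    --    --    --    --    -- 
0.55   --    --    --    --    --    --    --    --    --    -- 
0.60   --    --    --    --    --    --    --    --    --    -- 
0.65   --    --    --    --    --    --    --    --    --    --
```

View pics/side_chk.png

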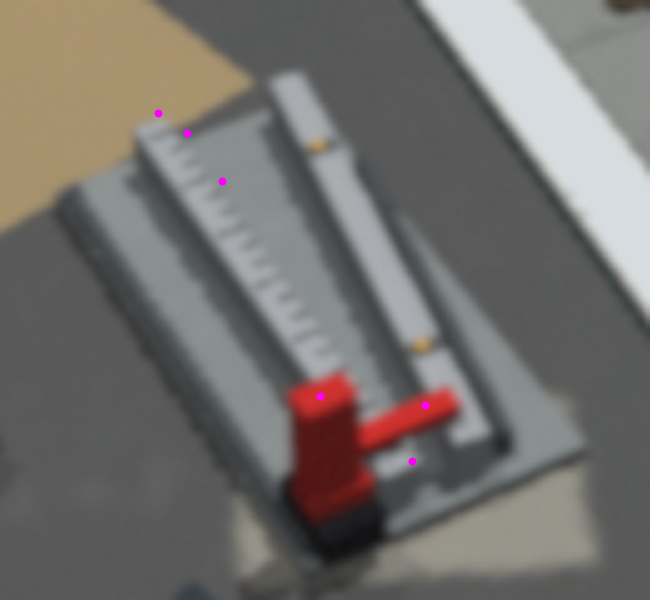

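The drawn check points fall on the fence, grip and blade within about 2-3 px (e.g. fence end (158,113) against about (168,122)), enough to set out. I check the clearance to the bag before moving.

```bash
cat >> h.py <<'E'
def step(pos,yaw,obs):
    """shift/turn numbers (tool units) from the present pose to pos, pointing down at yaw"""
    R=Ro.from_euler('xyz',obs['tool_rot'],degrees=True); T=Ro.from_euler('xyz',[180,0,yaw],degrees=True)
    return np.r_[R.inv().apply(np.array(pos)-obs['tool_pos'])/.3,(R.inv()*T).as_rotvec()/np.pi].round(4)
E
python3 - <<'E'
from h import *
from cell import get_obs
P=np.vstack([cloud(dict(np.load(n+"0.npz")),np.ones((420,560),bool)) for n in("top","side")])
b=P[(P[:,2]>.1)&(P[:,1]>-.02)&(P[:,1]<.4)&(P[:,0]<.6)&(P[:,0]>.2)]
s=np.array([.432,-.031]); 
for yaw in(90,107,120):
    y=np.radians(yaw); X=np.array([np.cos(y),np.sin(y)]);Y=np.array([X[1],-X[0]])
    d=b[:,:2]-s; a=np.c_[d@X,d@Y]; k=abs(a[:,1])<.1
    print(yaw,"bag min |x| in body span",np.sort(abs(a[k,0]))[[0,20,100]])
far=P[(P[:,0]>.55)&(P[:,2]>-.3)]; print("far box top",np.percentile(far[far[:,0]>.7][:,2],[50,99]) if (far[:,0]>.7).any() else 0, far[far[:,0]>.7].min(0))
print("bag r max",np.hypot(b[:,0],b[:,1]).max(), b[:,2].max())
o=get_obs()
R=Ro.from_euler('xyz',o['tool_rot'],degrees=True)
for pos,yaw in(((.221,.611,.36),160),((.50,.43,.36),132),((.63,.2,.36),107),((.62,-.05,.36),107),((.432,-.031,.25),107),((.432,-.031,.046),107)): print(pos,yaw,step(pos,yaw,o))
E
```

```text
90 bag min |x| in body span [0.0753706  0.07824218 0.07995277]
107 bag min |x| in body span [0.09746188 0.09984281 0.10168109]
120 bag min |x| in body span [0.09408635 0.09568537 0.09787636]
far box top [-0.12964501  0.00696951] [ 0.70000557 -0.91696882 -0.29999776]
bag r max 0.49840535512198697 0.2748213276145295
(0.221, 0.611, 0.36) 160 [-4.000e-04  0.000e+00 -4.614e-01 -6.000e-04  0.000e+00  7.000e-04]
(0.5, 0.43, 0.36) 132 [-1.0801e+00 -2.5130e-01 -4.6090e-01 -5.0000e-04  2.0000e-04  1.5630e-01]
(0.63, 0.2, 0.36) 107 [-1.7482e+00 -8.2500e-01 -4.5980e-01 -5.0000e-04  3.0000e-04  2.9520e-01]
(0.62, -0.05, 0.36) 107 [-2.0001e+00 -1.6201e+00 -4.5840e-01 -5.0000e-04  3.0000e-04  2.9520e-01]
(0.432, -0.031, 0.25) 107 [-1.3892e+00 -1.7729e+00 -9.1500e-02 -5.0000e-04  3.0000e-04  2.9520e-01]
(0.432, -0.031, 0.046) 107 [-1.3891e+00 -1.7717e+00  5.8850e-01 -5.0000e-04  3.0000e-04  2.9520e-01]
```

Emit:
{"name": "servo_tool", "arguments": {
  "series": [
    [[0,0,-0.46,0,0,0,1],[0,0,-0.46,0,0,0,1],[0,0,-0.46,0,0,0,1],[0,0,-0.46,0,0,0,1],[-0.97,-0.226,-0.46,0,0,0.14,1],[-0.97,-0.226,-0.46,0,0,0.14,1],[-0.97,-0.226,-0.46,0,0,0.14,1],[-0.97,-0.226,-0.46,0,0,0.14,1],[-0.97,-0.226,-0.46,0,0,0.14,1],[-0.97,-0.226,-0.46,0,0,0.14,1],[-0.97,-0.226,-0.46,0,0,0.14,1],[-0.97,-0.226,-0.46,0,0,0.14,1]]
  ]
}}

```text
time_s: 1.1
tool_pos: [0.4795, 0.4408, 0.3598]
tool_rot: [-180.0, 0.4, 134.2]
force: [1.1, -0.6, -0.2]
grip_width: 0.0872
grasp_force: 0.0
```

```bash
cat > nx.py <<'E'
import sys,json
from h import *
from cell import get_obs
o=get_obs(); print({k:np.round(o[k],3) for k in("time_s","qpos","tool_pos","tool_rot","force","grip_width","grasp_force")})
for w in json.loads(sys.argv[1]): print(w,step(w[:3],w[3],o))
E
python3 nx.py '[[0.63,0.2,0.36,107],[0.62,-0.05,0.36,107]]'
```

```text
{'time_s': np.float64(1.1), 'qpos': array([-51.479,  17.244,   8.6  ,  69.393,  -2.165,  93.583,   0.803]), 'tool_pos': array([0.48 , 0.441, 0.36 ]), 'tool_rot': array([-179.954,    0.379,  134.197]), 'force': array([ 1.082, -0.558, -0.198]), 'grip_width': np.float64(0.087), 'grasp_force': np.float64(0.0)}
[0.63, 0.2, 0.36, 107] [-9.252e-01 -2.000e-01  5.500e-03  3.000e-04  2.100e-03  1.511e-01]
[0.62, -0.05, 0.36, 107] [-1.4994e+00 -8.0490e-01  9.8000e-03  3.0000e-04  2.1000e-03  1.5110e-01]
```

Emit:
{"name": "servo_tool", "arguments": {
  "series": [
    [[-0.93,-0.2,0,0,0,0.15,1],[-0.93,-0.2,0,0,0,0.15,1],[-0.93,-0.2,0,0,0,0.15,1],[-0.93,-0.2,0,0,0,0.15,1],[-0.93,-0.2,0,0,0,0.15,1],[-0.93,-0.2,0,0,0,0.15,1],[-0.93,-0.2,0,0,0,0.15,1],[-0.93,-0.2,0,0,0,0.15,1],[-0.93,-0.2,0,0,0,0.15,1]]
  ]
}}

```text
time_s: 1.85
tool_pos: [0.6272, 0.2054, 0.3599]
tool_rot: [-179.9, 0.1, 107.6]
force: [-1.3, 0.7, 0.2]
grip_width: 0.087
grasp_force: 0.0
```

```bash
python3 nx.py '[[0.62,-0.05,0.36,107],[0.436,-0.06,0.3,107]]'
```

```text
{'time_s': np.float64(1.85), 'qpos': array([-34.533,  18.82 ,  19.633,  68.254,  -6.17 ,  93.988,   1.292]), 'tool_pos': array([0.627, 0.205, 0.36 ]), 'tool_rot': array([-1.79936e+02,  6.60000e-02,  1.07590e+02]), 'force': array([-1.347,  0.699,  0.151]), 'grip_width': np.float64(0.087), 'grasp_force': np.float64(0.0)}
[0.62, -0.05, 0.36, 107] [-8.043e-01 -2.801e-01  8.000e-04 -4.000e-04  4.000e-04  3.300e-03]
[0.436, -0.06, 0.3, 107] [-6.505e-01 -8.746e-01  2.013e-01 -4.000e-04  4.000e-04  3.300e-03]
```

Emit:
{"name": "servo_tool", "arguments": {
  "series": [
    [[-0.8,-0.28,0,0,0,0,1],[-0.8,-0.28,0,0,0,0,1],[-0.8,-0.28,0,0,0,0,1],[-0.8,-0.28,0,0,0,0,1],[-0.8,-0.28,0,0,0,0,1],[-0.8,-0.28,0,0,0,0,1],[-0.65,-0.87,0.2,0,0,0,1],[-0.65,-0.87,0.2,0,0,0,1],[-0.65,-0.87,0.2,0,0,0,1],[-0.65,-0.87,0.2,0,0,0,1],[-0.65,-0.87,0.2,0,0,0,1],[-0.65,-0.87,0.2,0,0,0,1]]
  ]
}}

```text
time_s: 2.85
tool_pos: [0.4328, -0.056, 0.2989]
tool_rot: [-179.8, -0.2, 108.1]
force: [0.8, 0.3, -0.3]
grip_width: 0.0869
grasp_force: 0.0
```

```bash
python3 nx.py '[[0.432,-0.031,0.15,107],[0.432,-0.031,0.046,107]]'
```

```text
{'time_s': np.float64(2.85), 'qpos': array([-23.232, -11.197,  23.51 , 104.768,   4.319,  85.751,  17.611]), 'tool_pos': array([ 0.433, -0.056,  0.299]), 'tool_rot': array([-179.834,   -0.196,  108.069]), 'force': array([ 0.843,  0.284, -0.261]), 'grip_width': np.float64(0.087), 'grasp_force': np.float64(0.0)}
[0.432, -0.031, 0.15, 107] [ 0.0784  0.0247  0.4966 -0.0009 -0.0011  0.0059]
[0.432, -0.031, 0.046, 107] [ 0.0772  0.0257  0.8433 -0.0009 -0.0011  0.0059]
```

Emit:
{"name": "servo_tool", "arguments": {
  "series": [
    [[0.077,0.028,0.2,0,0,0.006,1],[0.077,0.028,0.35,0,0,0.006,1],[0.077,0.028,0.47,0,0,0.006,1],[0.077,0.028,0.58,0,0,0.006,1],[0.077,0.028,0.68,0,0,0.006,1],[0.077,0.028,0.76,0,0,0.006,1],[0.077,0.028,0.83,0,0,0.006,1],[0.077,0.028,0.83,0,0,0.006,1],[0.077,0.028,0.83,0,0,0.006,1]]
  ]
}}

```text
time_s: 3.6
tool_pos: [0.4384, -0.0315, 0.0512]
tool_rot: [-179.9, -0.0, 107.0]
force: [0.4, 0.3, 0.7]
grip_width: 0.0869
grasp_force: 0.0
```

```bash
python3 nx.py '[]'; python3 - <<'E'
from cell import eyes
import cv2
a=eyes.read_camera("side")["frame"][90:210,190:310,::-1]; cv2.imwrite("pics/grasp1.png",cv2.resize(a,None,fx=4,fy=4))
E
```

```text
{'time_s': np.float64(3.6), 'qpos': array([-23.347,   2.032,  24.498, 123.566,  -1.001,  54.706,  18.675]), 'tool_pos': array([ 0.438, -0.032,  0.051]), 'tool_rot': array([-1.79880e+02, -1.20000e-02,  1.06957e+02]), 'force': array([0.375, 0.293, 0.726]), 'grip_width': np.float64(0.087), 'grasp_force': np.float64(0.0)}
```

View pics/grasp1.png

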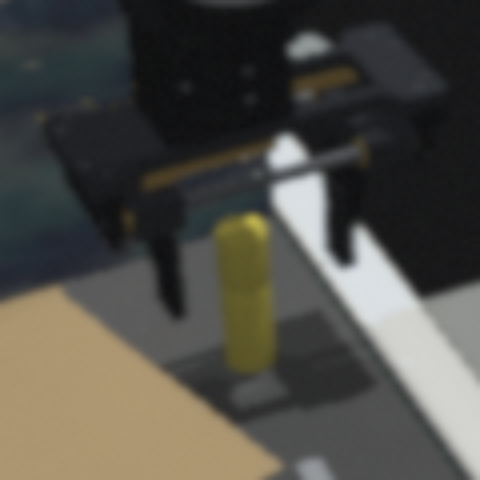

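The stick stands between the open fingers at about (245,290), slightly nearer the left finger; I shift 5 mm and close.

Emit:
{"name": "servo_tool", "arguments": {
  "series": [
    [[0,-0.017,0,0,0,0,1],[0,-0.017,0,0,0,0,1],[0,-0.017,0,0,0,0,0.2],[0,-0.017,0,0,0,0,0.2],[0,-0.017,0,0,0,0,0.2],[0,-0.017,0,0,0,0,0.2],[0,-0.017,0,0,0,0,0.2],[0,-0.017,0,0,0,0,0.2]]
  ],
  "grip_force": 20
}}

```text
time_s: 4.32
tool_pos: [0.4339, -0.0341, 0.0516]
tool_rot: [180.0, -0.0, 106.8]
force: [-0.3, -0.3, -0.1]
grip_width: 0.0551
grasp_force: 0.0
```

```bash
python3 - <<'E'
import numpy as np
G=np.array([.4455,-.2562]);t=np.radians(-70.45);u=np.array([np.cos(t),np.sin(t)]);v=np.array([-u[1],u[0]])
print("entry",G-.075*u, "u",u,"v",v)
E
python3 nx.py '[[0.438,-0.05,0.16,107],[0.4204,-0.1855,0.16,19.55]]'
```

```text
entry [ 0.4204028  -0.18552376] u [ 0.33462934 -0.94234983] v [0.94234983 0.33462934]
{'time_s': np.float64(4.317), 'qpos': array([-23.209,   1.304,  24.608, 124.183,  -0.67 ,  54.626,  18.629]), 'tool_pos': array([ 0.434, -0.034,  0.052]), 'tool_rot': array([ 1.79992e+02, -1.00000e-03,  1.06848e+02]), 'force': array([-0.268, -0.322, -0.053]), 'grip_width': np.float64(0.055), 'grasp_force': np.float64(0.0)}
[0.438, -0.05, 0.16, 107] [-0.0548 -0.0023 -0.3613  0.     -0.     -0.0008]
[0.4204, -0.1855, 0.16, 19.55] [-0.4701 -0.1894 -0.3614  0.     -0.      0.485 ]
```

Emit:
{"name": "servo_tool", "arguments": {
  "series": [
    [[0,0,0,0,0,0,0.2],[0,0,0,0,0,0,0.2],[0,0,0,0,0,0,0.2],[0,0,0,0,0,0,0.2],[0,0,0,0,0,0,0.2],[0,0,0,0,0,0,0.2],[0,0,0,0,0,0,0.2],[0,0,0,0,0,0,0.2]]
  ]
}}

```text
time_s: 4.98
tool_pos: [0.4338, -0.034, 0.0515]
tool_rot: [180.0, -0.0, 106.9]
force: [0.4, -0.5, -0.6]
grip_width: 0.0272
grasp_force: 20.0
```

Gripped (27.2 mm, 20 N). Lift, turn and carry.

Emit:
{"name": "servo_tool", "arguments": {
  "series": [
    [[0,0,-0.1,0,0,0,0.2],[0,0,-0.2,0,0,0,0.2],[-0.06,0,-0.3,0,0,0.03,0.2],[-0.12,-0.02,-0.36,0,0,0.07,0.2],[-0.18,-0.05,-0.36,0,0,0.11,0.2],[-0.24,-0.07,-0.36,0,0,0.15,0.2],[-0.3,-0.1,-0.36,0,0,0.19,0.2],[-0.36,-0.13,-0.36,0,0,0.23,0.2],[-0.42,-0.16,-0.36,0,0,0.27,0.2],[-0.47,-0.19,-0.36,0,0,0.31,0.2],[-0.47,-0.19,-0.36,0,0,0.35,0.2],[-0.47,-0.19,-0.36,0,0,0.39,0.2]]
  ]
}}

```text
time_s: 5.98
tool_pos: [0.4197, -0.1868, 0.1595]
tool_rot: [-180.0, -0.0, 36.5]
force: [0.1, 0.5, 0.0]
grip_width: 0.0271
grasp_force: 19.9
```

```bash
python3 nx.py '[[0.4213,-0.1852,0.16,19.55]]'
```

```text
{'time_s': np.float64(5.983), 'qpos': array([-11.849,  -3.972,  31.619, 114.842,   2.231,  68.558, -34.638]), 'tool_pos': array([ 0.42 , -0.187,  0.16 ]), 'tool_rot': array([-1.79996e+02, -4.00000e-03,  3.64700e+01]), 'force': array([0.06 , 0.473, 0.004]), 'grip_width': np.float64(0.027), 'grasp_force': np.float64(19.95)}
[0.4213, -0.1852, 0.16, 19.55] [ 0.0076 -0.0011 -0.0016 -0.     -0.      0.094 ]
```

Emit:
{"name": "servo_tool", "arguments": {
  "series": [
    [[0.008,0,0.03,0,0,0.04,0.2],[0.008,0,0.07,0,0,0.07,0.2],[0.008,0,0.1,0,0,0.094,0.2],[0.008,0,0.13,0,0,0.094,0.2],[0.008,0,0.13,0,0,0.094,0.2],[0.008,0,0.13,0,0,0.094,0.2]]
  ]
}}

```text
time_s: 6.48
tool_pos: [0.4217, -0.184, 0.1202]
tool_rot: [-180.0, 0.1, 20.2]
force: [-0.1, 0.1, -0.4]
grip_width: 0.0269
grasp_force: 20.0
```

```bash
python3 nx.py '[]'; python3 - <<'E'
from h import *
from cell import eyes,get_obs
ims=[]
for n in("top","side"):
    c=eyes.read_camera(n); np.savez(n+"1.npz",**c)
    im=c['frame'][170:260,235:355,::-1] if n=="top" else c['frame'][175:305,200:330,::-1]
    ims.append(cv2.resize(im,(390,390*im.shape[0]//im.shape[1]),interpolation=cv2.INTER_CUBIC))
H=max(i.shape[0] for i in ims); cv2.imwrite("pics/entry.png",np.hstack([cv2.copyMakeBorder(i,0,H-i.shape[0],0,10,0) for i in ims]))
E
```

```text
{'time_s': np.float64(6.483), 'qpos': array([-11.209,  -1.144,  31.443, 117.384,   0.679,  63.653, -49.898]), 'tool_pos': array([ 0.422, -0.184,  0.12 ]), 'tool_rot': array([-1.7997e+02,  5.4000e-02,  2.0175e+01]), 'force': array([-0.064,  0.082, -0.376]), 'grip_width': np.float64(0.027), 'grasp_force': np.float64(19.957)}
```

View pics/entry.png

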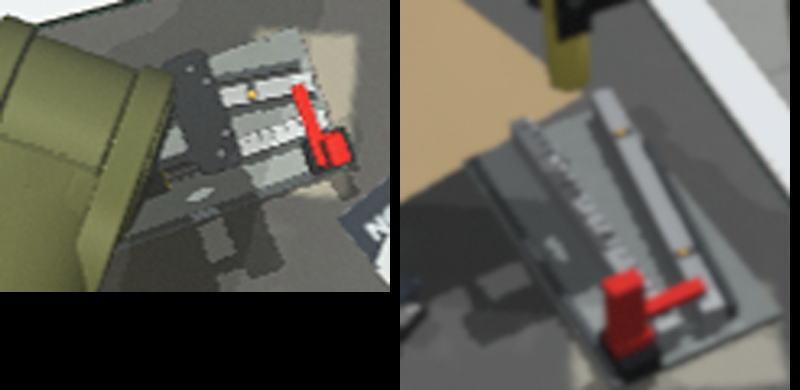

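The top view has the slot hidden by the gripper; the side view shows the held stick's bottom near (570,85), above the slot's wide end. I check its lateral offset numerically.

```bash
python3 - <<'E'
from h import *
c=dict(np.load("side1.npz")); h=hsv(c)
y=(abs(h[...,0].astype(int)-28)<8)&(h[...,1]>110)&(h[...,2]>50); y[:170]=0;y[210:]=0;y[:,:235]=0;y[:,280:]=0
for r in range(180,207,3):
    u=np.nonzero(y[r])[0]; print(r,(u.min(),u.max(),u.mean()) if len(u) else None)
T=np.array([.4217,-.184]);v=np.array([.9423,.3346])
for off in(0,.0027): print(off,proj(c,[[*(T+v*off),z] for z in(.0685,.09,.11)]).round(1))
u=np.array([.3346,-.9423]);d=T-[.4455,-.2562];print("TCP gauge xy",d@u,d@v)
E
python3 nx.py '[[0.4213,-0.1855,0.065,19.55],[0.4213,-0.1855,0.06,19.55]]'
```

```text
180 (np.int64(249), np.int64(251), np.float64(250.0))
183 (np.int64(249), np.int64(251), np.float64(250.0))
186 (np.int64(249), np.int64(261), np.float64(254.57142857142858))
189 (np.int64(249), np.int64(261), np.float64(255.0))
192 (np.int64(250), np.int64(261), np.float64(255.5))
195 (np.int64(250), np.int64(261), np.float64(255.5))
198 (np.int64(250), np.int64(262), np.float64(256.0))
201 (np.int64(251), np.int64(261), np.float64(256.0))
204 (np.int64(254), np.int64(257), np.float64(255.5))
0 [[252.8 201.8]
 [252.1 193.1]
 [251.5 184.7]]
0.0027 [[254.1 201.3]
 [253.5 192.6]
 [252.8 184.2]]
TCP gauge xy -0.07599753999999999 0.0017313800000000059
{'time_s': np.float64(6.583), 'qpos': array([-11.213,  -1.192,  31.443, 117.323,   0.682,  63.653, -49.941]), 'tool_pos': array([ 0.422, -0.184,  0.121]), 'tool_rot': array([ 1.7998e+02, -4.0000e-02,  2.0136e+01]), 'force': array([0.719, 0.851, 0.266]), 'grip_width': np.float64(0.027), 'grasp_force': np.float64(19.957)}
[0.4213, -0.1855, 0.065, 19.55] [-5.200e-03  2.700e-03  1.867e-01  1.000e-04 -2.000e-04  3.300e-03]
[0.4213, -0.1855, 0.06, 19.55] [-5.200e-03  2.700e-03  2.034e-01  1.000e-04 -2.000e-04  3.300e-03]
```

Emit:
{"name": "servo_tool", "arguments": {
  "series": [
    [[-0.008,0.002,0.0,0,0,0.003,0.2],[-0.008,0.002,0.04,0,0,0.003,0.2],[-0.008,0.002,0.08,0,0,0.003,0.2],[-0.008,0.002,0.11,0,0,0.003,0.2],[-0.008,0.002,0.14,0,0,0.003,0.2],[-0.008,0.002,0.16,0,0,0.003,0.2],[-0.008,0.002,0.18,0,0,0.003,0.2],[-0.008,0.002,0.193,0,0,0.003,0.2],[-0.008,0.002,0.193,0,0,0.003,0.2]]
  ]
}}

```text
time_s: 7.33
tool_pos: [0.4196, -0.1854, 0.0619]
tool_rot: [-180.0, 0.1, 19.5]
force: [-0.0, 0.7, 0.9]
grip_width: 0.027
grasp_force: 20.0
```

```bash
python3 nx.py '[]'
```

```text
{'time_s': np.float64(7.333), 'qpos': array([-10.49 ,   3.573,  32.089, 120.885,  -2.261,  56.178, -47.66 ]), 'tool_pos': array([ 0.42 , -0.185,  0.062]), 'tool_rot': array([-1.79969e+02,  6.60000e-02,  1.95300e+01]), 'force': array([-0.045,  0.735,  0.93 ]), 'grip_width': np.float64(0.027), 'grasp_force': np.float64(19.957)}
```

Emit:
{"name": "servo_tool", "arguments": {
  "series": [
    [[0,0,0.002,0,0,0,0.2],[0,0,0.004,0,0,0,0.2],[0,0,0.006,0,0,0,0.2],[0,0,0.006,0,0,0,0.2]]
  ]
}}

```text
time_s: 7.67
tool_pos: [0.4203, -0.1855, 0.061]
tool_rot: [180.0, -0.0, 19.5]
force: [-0.6, 0.1, -0.3]
grip_width: 0.027
grasp_force: 20.0
```

Emit:
{"name": "servo_tool", "arguments": {
  "series": [
    [[0,0,0.002,0,0,0,0.2],[0,0,0.004,0,0,0,0.2],[0,0,0.004,0,0,0,0.2]]
  ]
}}

```text
time_s: 7.92
tool_pos: [0.4201, -0.1854, 0.0596]
tool_rot: [-180.0, -0.0, 19.5]
force: [0.6, 0.3, -0.3]
grip_width: 0.0271
grasp_force: 20.0
```

Emit:
{"name": "servo_tool", "arguments": {
  "series": [
    [[0,0,0.002,0,0,0,0.2],[0,0,0.004,0,0,0,0.2],[0,0,0.004,0,0,0,0.2]]
  ]
}}

```text
time_s: 8.17
tool_pos: [0.4205, -0.1854, 0.0594]
tool_rot: [-180.0, -0.0, 19.5]
force: [-2.7, 1.9, 6.9]
grip_width: 0.0268
grasp_force: 20.0
```

Emit:
{"name": "servo_tool", "arguments": {
  "series": [
    [[0,0,-0.002,0,0,0,0.2],[-0.003,0,-0.002,0,0,0,0.2],[-0.006,0,-0.002,0,0,0,0.2],[-0.006,0,-0.002,0,0,0,0.2]]
  ]
}}

```text
time_s: 8.5
tool_pos: [0.4191, -0.186, 0.0595]
tool_rot: [180.0, -0.1, 19.5]
force: [1.3, 1.1, 2.9]
grip_width: 0.027
grasp_force: 20.0
```

Emit:
{"name": "servo_tool", "arguments": {
  "series": [
    [[-0.003,0,0,0,0,0,0.2],[-0.006,0,0,0,0,0,0.2],[-0.006,0,0,0,0,0,0.2]]
  ]
}}

```text
time_s: 8.75
tool_pos: [0.4175, -0.1866, 0.0595]
tool_rot: [180.0, -0.1, 19.5]
force: [2.1, 1.1, 4.8]
grip_width: 0.0268
grasp_force: 20.0
```

Emit:
{"name": "servo_tool", "arguments": {
  "series": [
    [[-0.003,0,-0.001,0,0,0,0.2],[-0.006,0,-0.001,0,0,0,0.2],[-0.006,0,-0.001,0,0,0,0.2]]
  ]
}}

```text
time_s: 9.0
tool_pos: [0.4157, -0.1872, 0.0596]
tool_rot: [180.0, -0.1, 19.5]
force: [3.7, 0.9, 2.1]
grip_width: 0.0273
grasp_force: 20.0
```

Emit:
{"name": "servo_tool", "arguments": {
  "series": [
    [[-0.003,0,0,0,0,0,0.2],[-0.006,0,0,0,0,0,0.2],[-0.006,0,0,0,0,0,0.2]]
  ]
}}

```text
time_s: 9.25
tool_pos: [0.4143, -0.1876, 0.0598]
tool_rot: [180.0, -0.1, 19.5]
force: [4.9, 2.2, 3.5]
grip_width: 0.0271
grasp_force: 20.0
```

Emit:
{"name": "servo_tool", "arguments": {
  "series": [
    [[0.002,0.01,0,0,0,0,0.2],[0.002,0.025,0,0,0,0,0.2],[0.002,0.04,0,0,0,0,0.2],[0.002,0.055,0,0,0,0,0.2],[0.002,0.065,0,0,0,0,0.2],[0.002,0.07,0,0,0,0,0.2],[0.002,0.07,0,0,0,0,0.2]]
  ]
}}

```text
time_s: 9.83
tool_pos: [0.421, -0.2053, 0.0596]
tool_rot: [-179.8, -0.0, 19.6]
force: [2.2, 6.7, 7.1]
grip_width: 0.027
grasp_force: 20.1
```

Emit:
{"name": "servo_tool", "arguments": {
  "series": [
    [[0,0.002,-0.002,0,0,0,0.2],[0,0.015,-0.002,0,0,0,0.2],[0,0.03,-0.002,0,0,0,0.2],[0,0.045,-0.002,0,0,0,0.2],[0,0.055,-0.002,0,0,0,0.2],[0,0.06,-0.002,0,0,0,0.2],[0,0.06,-0.002,0,0,0,0.2]]
  ]
}}

```text
time_s: 10.42
tool_pos: [0.4268, -0.2222, 0.0597]
tool_rot: [-179.8, -0.0, 19.6]
force: [3.5, 4.9, 3.8]
grip_width: 0.0267
grasp_force: 20.1
```

Emit:
{"name": "servo_tool", "arguments": {
  "series": [
    [[0.001,0.01,-0.001,0,0,0,0.2],[0.001,0.02,-0.001,0,0,0,0.2],[0.001,0.03,-0.001,0,0,0,0.2],[0.001,0.037,-0.001,0,0,0,0.2],[0.001,0.04,-0.001,0,0,0,0.2],[0.001,0.04,-0.001,0,0,0,0.2]]
  ]
}}

```text
time_s: 10.92
tool_pos: [0.4308, -0.2334, 0.0597]
tool_rot: [-179.8, 0.0, 19.6]
force: [2.6, 5.6, 2.5]
grip_width: 0.0273
grasp_force: 20.0
```

Emit:
{"name": "servo_tool", "arguments": {
  "series": [
    [[0.001,0.004,0,0,0,0,0.2],[0.001,0.008,0,0,0,0,0.2],[0.001,0.012,0,0,0,0,0.2],[0.001,0.016,0,0,0,0,0.2],[0.001,0.02,0,0,0,0,0.2],[0.001,0.02,0,0,0,0,0.2]]
  ]
}}

```text
time_s: 11.42
tool_pos: [0.4329, -0.2391, 0.0597]
tool_rot: [-179.8, 0.0, 19.6]
force: [2.9, 5.7, 3.9]
grip_width: 0.0271
grasp_force: 20.0
```

Emit:
{"name": "servo_tool", "arguments": {
  "series": [
    [[0.001,0.003,0,0,0,0,0.2],[0.001,0.006,0,0,0,0,0.2],[0.001,0.01,0,0,0,0,0.2],[0.001,0.01,0,0,0,0,0.2]]
  ]
}}

```text
time_s: 11.75
tool_pos: [0.434, -0.2419, 0.0597]
tool_rot: [-179.8, 0.1, 19.6]
force: [0.9, 5.1, 3.2]
grip_width: 0.027
grasp_force: 20.0
```

Emit:
{"name": "servo_tool", "arguments": {
  "series": [
    [[0,0.003,-0.001,0,0,0,0.2],[0,0.006,-0.001,0,0,0,0.2],[0,0.01,-0.001,0,0,0,0.2],[0,0.01,-0.001,0,0,0,0.2]]
  ]
}}

```text
time_s: 12.08
tool_pos: [0.4353, -0.2461, 0.0599]
tool_rot: [-179.9, 0.0, 19.5]
force: [2.7, 3.7, -1.2]
grip_width: 0.027
grasp_force: 20.0
```

Emit:
{"name": "servo_tool", "arguments": {
  "series": [
    [[0,0.003,0,0,0,0,0.2],[0,0.006,0,0,0,0,0.2],[0,0.01,0,0,0,0,0.2],[0,0.01,0,0,0,0,0.2]]
  ]
}}

```text
time_s: 12.42
tool_pos: [0.4367, -0.25, 0.0605]
tool_rot: [180.0, 0.0, 19.5]
force: [2.5, 2.6, -2.1]
grip_width: 0.027
grasp_force: 20.0
```

Emit:
{"name": "servo_tool", "arguments": {
  "series": [
    [[0,0.003,0.001,0,0,0,0.2],[0,0.006,0.002,0,0,0,0.2],[0,0.01,0.002,0,0,0,0.2],[0,0.01,0.002,0,0,0,0.2]]
  ]
}}

```text
time_s: 12.75
tool_pos: [0.4378, -0.2529, 0.06]
tool_rot: [180.0, -0.0, 19.5]
force: [2.8, 3.0, -0.7]
grip_width: 0.0267
grasp_force: 20.0
```

Emit:
{"name": "servo_tool", "arguments": {
  "series": [
    [[0,0.003,0,0,0,0,0.2],[0,0.006,0,0,0,0,0.2],[0,0.01,0,0,0,0,0.2],[0,0.01,0,0,0,0,0.2]]
  ]
}}

```text
time_s: 13.08
tool_pos: [0.4388, -0.2555, 0.0599]
tool_rot: [180.0, -0.0, 19.5]
force: [2.5, 2.4, -0.7]
grip_width: 0.0271
grasp_force: 20.0
```

Emit:
{"name": "servo_tool", "arguments": {
  "series": [
    [[0,0.003,0,0,0,0,0.2],[0,0.006,0,0,0,0,0.2],[0,0.01,0,0,0,0,0.2],[0,0.01,0,0,0,0,0.2]]
  ]
}}

```text
time_s: 13.42
tool_pos: [0.4398, -0.2583, 0.06]
tool_rot: [180.0, -0.0, 19.5]
force: [2.8, 2.8, -1.4]
grip_width: 0.0273
grasp_force: 20.0
```

Emit:
{"name": "servo_tool", "arguments": {
  "series": [
    [[0,0.003,0,0,0,0,0.2],[0,0.006,0,0,0,0,0.2],[0,0.008,0,0,0,0,0.2],[0,0.008,0,0,0,0,0.2]]
  ]
}}

```text
time_s: 13.75
tool_pos: [0.4406, -0.2605, 0.06]
tool_rot: [180.0, -0.0, 19.5]
force: [3.2, 2.7, -0.5]
grip_width: 0.0269
grasp_force: 20.0
```

Emit:
{"name": "servo_tool", "arguments": {
  "series": [
    [[0,0.003,0,0,0,0,0.2],[0,0.006,0,0,0,0,0.2],[0,0.008,0,0,0,0,0.2],[0,0.008,0,0,0,0,0.2]]
  ]
}}

```text
time_s: 14.08
tool_pos: [0.4414, -0.2628, 0.06]
tool_rot: [180.0, -0.0, 19.5]
force: [2.7, 2.8, -0.5]
grip_width: 0.0269
grasp_force: 20.0
```

Emit:
{"name": "servo_tool", "arguments": {
  "series": [
    [[0,0.003,0,0,0,0,0.2],[0,0.006,0,0,0,0,0.2],[0,0.008,0,0,0,0,0.2],[0,0.008,0,0,0,0,0.2]]
  ]
}}

```text
time_s: 14.42
tool_pos: [0.4422, -0.2651, 0.06]
tool_rot: [180.0, -0.0, 19.5]
force: [2.4, 1.4, -1.3]
grip_width: 0.0272
grasp_force: 20.0
```

Emit:
{"name": "servo_tool", "arguments": {
  "series": [
    [[0,0.003,0,0,0,0,0.2],[0,0.006,0,0,0,0,0.2],[0,0.006,0,0,0,0,0.2]]
  ]
}}

```text
time_s: 14.67
tool_pos: [0.4428, -0.2667, 0.0599]
tool_rot: [180.0, -0.0, 19.5]
force: [3.3, 2.1, -0.1]
grip_width: 0.0273
grasp_force: 20.0
```

Emit:
{"name": "servo_tool", "arguments": {
  "series": [
    [[0,0.003,0,0,0,0,0.2],[0,0.006,0,0,0,0,0.2],[0,0.006,0,0,0,0,0.2]]
  ]
}}

```text
time_s: 14.92
tool_pos: [0.4433, -0.2677, 0.0598]
tool_rot: [-179.9, 0.0, 19.5]
force: [1.4, 4.8, 0.3]
grip_width: 0.0271
grasp_force: 20.0
```

Emit:
{"name": "servo_tool", "arguments": {
  "series": [
    [[0,0.003,0,0,0,0,0.2],[0,0.006,0,0,0,0,0.2],[0,0.006,0,0,0,0,0.2]]
  ]
}}

```text
time_s: 15.17
tool_pos: [0.4437, -0.2686, 0.0597]
tool_rot: [-179.8, 0.0, 19.6]
force: [1.6, 6.2, 2.2]
grip_width: 0.027
grasp_force: 20.1
```

Emit:
{"name": "servo_tool", "arguments": {
  "series": [
    [[0,0.003,0,0,0,0,0.2],[0,0.006,0,0,0,0,0.2],[0,0.006,0,0,0,0,0.2]]
  ]
}}

```text
time_s: 15.42
tool_pos: [0.444, -0.2693, 0.0597]
tool_rot: [-179.7, 0.0, 19.6]
force: [-0.4, 7.4, 2.6]
grip_width: 0.0272
grasp_force: 20.1
```

Emit:
{"name": "servo_tool", "arguments": {
  "series": [
    [[0,0.002,0,0,0,0,0.2],[0,0.004,0,0,0,0,0.2],[0,0.005,0,0,0,0,0.2],[0,0.005,0,0,0,0,0.2],[0,0.005,0,0,0,0,0.2]]
  ]
}}

```text
time_s: 15.83
tool_pos: [0.4442, -0.2698, 0.0596]
tool_rot: [-179.6, 0.1, 19.6]
force: [0.0, 9.1, 4.1]
grip_width: 0.027
grasp_force: 20.2
```

Wedging felt at about gauge x = 11 mm. A touch more, then let go.

Emit:
{"name": "servo_tool", "arguments": {
  "series": [
    [[0,0.002,0,0,0,0,0.2],[0,0.003,0,0,0,0,0.2],[0,0.003,0,0,0,0,0.2]]
  ]
}}

```text
time_s: 16.08
tool_pos: [0.4444, -0.27, 0.0596]
tool_rot: [-179.6, 0.1, 19.6]
force: [-2.4, 11.2, 6.4]
grip_width: 0.0268
grasp_force: 20.2
```

Emit:
{"name": "servo_tool", "arguments": {
  "series": [
    [[0,0,0,0,0,0,0.35],[0,0,0,0,0,0,0.45],[0,0,0,0,0,0,0.55],[0,0,0,0,0,0,0.65],[0,0,0,0,0,0,0.65],[0,0,0,0,0,0,0.65],[0,0,0,0,0,0,0.65],[0,0,0,0,0,0,0.65]]
  ]
}}

```text
time_s: 16.75
tool_pos: [0.4453, -0.2741, 0.0599]
tool_rot: [180.0, 0.0, 19.5]
force: [0.3, -0.7, -0.0]
grip_width: 0.0561
grasp_force: 0.0
```

```bash
python3 nx.py '[]'; python3 - <<'E'
from h import *
from cell import eyes
c=eyes.read_camera("side"); np.savez("side2.npz",**c)
cv2.imwrite("pics/rel.png",cv2.resize(c['frame'][170:310,210:350,::-1],None,fx=4,fy=4,interpolation=cv2.INTER_CUBIC))
E
```

```text
{'time_s': np.float64(16.75), 'qpos': array([ -3.072,  12.695,  35.24 , 112.764,  -8.669,  57.107, -34.246]), 'tool_pos': array([ 0.445, -0.274,  0.06 ]), 'tool_rot': array([1.79988e+02, 8.00000e-03, 1.95190e+01]), 'force': array([ 0.345, -0.689, -0.037]), 'grip_width': np.float64(0.056), 'grasp_force': np.float64(0.0)}
```

View pics/rel.png

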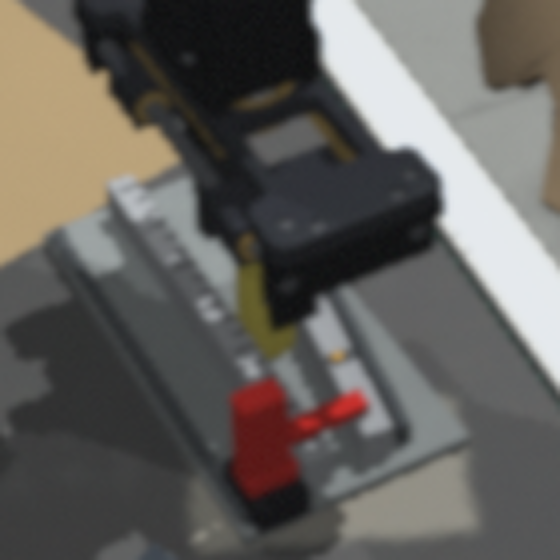

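The stick stands in the slot at about (268,310) with the fingers open round it; the cursor's grip is at (262,425). I lift clear and go above the cursor.

Emit:
{"name": "servo_tool", "arguments": {
  "series": [
    [[0,0,-0.05,0,0,0,0.65],[0,0,-0.13,0,0,0,0.65],[0,0,-0.22,0,0,0,0.65],[0,0,-0.3,0,0,0,0.65],[0,0,-0.35,0,0,0,0.65],[0,0,-0.35,0,0,0,0.65]]
  ]
}}

```text
time_s: 17.3
tool_pos: [0.4475, -0.2752, 0.1686]
tool_rot: [179.8, -0.3, 19.5]
force: [0.7, -1.0, -0.1]
grip_width: 0.0565
grasp_force: 0.0
```

```bash
python3 nx.py '[[0.4348,-0.3625,0.16,19.55]]'; python3 - <<'E'
from h import *
from cell import eyes
ims=[]
for n in("top","side"):
    c=eyes.read_camera(n); np.savez(n+"3.npz",**c); h=hsv(c)
    y=(abs(h[...,0].astype(int)-28)<8)&(h[...,1]>120)&(h[...,2]>60); y[:190]=0;y[300:]=0;y[:,:250]=0;y[:,310:]=0
    p=cloud(c,y); 
    if len(p): print(n,y.sum(),p[p[:,2]>.06].mean(0) if (p[:,2]>.06).any() else 0)
    im=c['frame'][165:265,240:360,::-1] if n=="top" else c['frame'][185:305,215:335,::-1]
    ims.append(cv2.resize(im,(390,390*im.shape[0]//im.shape[1]),interpolation=cv2.INTER_CUBIC))
H=max(i.shape[0] for i in ims); cv2.imwrite("pics/up.png",np.hstack([cv2.copyMakeBorder(i,0,H-i.shape[0],0,10,0) for i in ims]))
E
```

```text
{'time_s': np.float64(17.3), 'qpos': array([ -5.286,   4.973,  36.07 , 106.402,  -3.222,  69.229, -38.666]), 'tool_pos': array([ 0.447, -0.275,  0.169]), 'tool_rot': array([179.767,  -0.307,  19.529]), 'force': array([ 0.705, -0.991, -0.106]), 'grip_width': np.float64(0.056), 'grasp_force': np.float64(0.0)}
[0.4348, -0.3625, 0.16, 19.55] [-1.372e-01  2.602e-01  2.890e-02  1.300e-03 -1.700e-03 -1.000e-04]
side 454 [ 0.45130551 -0.27871847  0.08465886]
```

View pics/up.png

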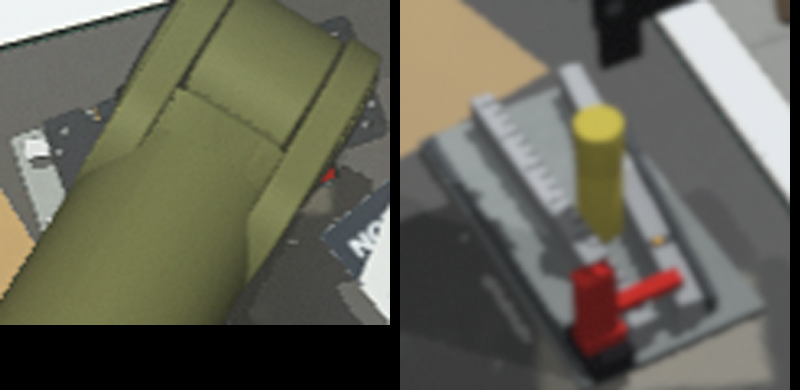

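The stick stands upright between the rails at (600,170). Now above the cursor and down over its grip.

Emit:
{"name": "servo_tool", "arguments": {
  "series": [
    [[-0.04,0.1,0.01,0,0,0,0.65],[-0.08,0.18,0.02,0,0,0,0.65],[-0.137,0.26,0.03,0,0,0,0.65],[-0.137,0.26,0.03,0,0,0,0.65],[-0.137,0.26,0.03,0,0,0,0.65]]
  ]
}}

```text
time_s: 17.82
tool_pos: [0.4305, -0.3624, 0.154]
tool_rot: [-179.9, 0.2, 19.3]
force: [0.8, 1.1, -0.5]
grip_width: 0.0564
grasp_force: 0.0
```

```bash
python3 nx.py '[[0.4348,-0.3625,0.085,19.55],[0.4348,-0.3625,0.05,19.55]]'
```

```text
{'time_s': np.float64(17.817), 'qpos': array([  2.245,  12.131,  39.836, 102.036,  -8.171,  68.967, -26.296]), 'tool_pos': array([ 0.43 , -0.362,  0.154]), 'tool_rot': array([-179.901,    0.186,   19.284]), 'force': array([ 0.754,  1.116, -0.479]), 'grip_width': np.float64(0.056), 'grasp_force': np.float64(0.0)}
[0.4348, -0.3625, 0.085, 19.55] [ 0.0144  0.0053  0.23   -0.0006  0.001  -0.0015]
[0.4348, -0.3625, 0.05, 19.55] [ 0.0147  0.0056  0.3466 -0.0006  0.001  -0.0015]
```

Emit:
{"name": "servo_tool", "arguments": {
  "series": [
    [[0.007,0.002,0.05,0,0,0,0.65],[0.007,0.002,0.12,0,0,0,0.65],[0.007,0.002,0.18,0,0,0,0.65],[0.007,0.002,0.2,0,0,0,0.65],[0.007,0.002,0.2,0,0,0,0.65],[0.007,0.002,0.2,0,0,0,0.65]]
  ]
}}

```text
time_s: 18.32
tool_pos: [0.4351, -0.3603, 0.0958]
tool_rot: [-180.0, 0.0, 19.6]
force: [0.5, 0.7, 0.3]
grip_width: 0.0567
grasp_force: 0.0
```

```bash
python3 nx.py '[[0.4348,-0.3625,0.05,19.55]]'
```

```text
{'time_s': np.float64(18.317), 'qpos': array([  3.361,  16.01 ,  38.822, 105.3  , -11.232,  62.601, -24.109]), 'tool_pos': array([ 0.435, -0.36 ,  0.096]), 'tool_rot': array([-1.79959e+02,  2.10000e-02,  1.95810e+01]), 'force': array([0.458, 0.653, 0.324]), 'grip_width': np.float64(0.057), 'grasp_force': np.float64(0.0)}
[0.4348, -0.3625, 0.05, 19.55] [-3.200e-03  6.700e-03  1.527e-01 -2.000e-04  1.000e-04  2.000e-04]
```

Emit:
{"name": "servo_tool", "arguments": {
  "series": [
    [[-0.003,0.006,0.04,0,0,0,0.65],[-0.003,0.006,0.09,0,0,0,0.65],[-0.003,0.006,0.13,0,0,0,0.65],[-0.003,0.006,0.153,0,0,0,0.65],[-0.003,0.006,0.153,0,0,0,0.65]]
  ],
  "grip_force": 8
}}

```text
time_s: 18.73
tool_pos: [0.4337, -0.3622, 0.0483]
tool_rot: [-179.9, 0.1, 19.5]
force: [0.3, 0.9, -0.4]
grip_width: 0.0571
grasp_force: 0.0
```

Emit:
{"name": "servo_tool", "arguments": {
  "series": [
    [[0,0,0,0,0,0,0.05],[0,0,0,0,0,0,0.05],[0,0,0,0,0,0,0.05],[0,0,0,0,0,0,0.05],[0,0,0,0,0,0,0.05],[0,0,0,0,0,0,0.05],[0,0,0,0,0,0,0.05],[0,0,0,0,0,0,0.05],[0,0,0,0,0,0,0.05]]
  ]
}}

```text
time_s: 19.48
tool_pos: [0.4346, -0.3625, 0.0501]
tool_rot: [-179.9, -0.0, 19.5]
force: [-0.5, 2.2, 1.9]
grip_width: 0.0138
grasp_force: 8.0
```

```bash
cat > uv.py <<'E'
import numpy as np; from cell import get_obs
o=get_obs(); u=np.array([.3346,-.9423]);v=np.array([.9423,.3346])
p=o['tool_pos'];f=o['force']; print("t",o['time_s'].round(2),"u,v",(p[:2]@u).round(4),(p[:2]@v).round(4),"z",p[2].round(4),"to go",((p[:2]@u)-.4289).round(4),"fu,fv,fz",(f[:2]@u).round(2),(f[:2]@v).round(2),f[2].round(2),"w",o['grip_width'].round(4),o['grasp_force'])
E
python3 uv.py
```

```text
Traceback (most recent call last):
  File "uv.py", line 3, in <module>
    p=o['tool_pos'];f=o['force']; print("t",o['time_s'].round(2),"u,v",(p[:2]@u).round(4),(p[:2]@v).round(4),"z",p[2].round(4),"to go",((p[:2]@u)-.4289).round(4),"fu,fv,fz",(f[:2]@u).round(2),(f[:2]@v).round(2),f[2].round(2),"w",o['grip_width'].round(4),o['grasp_force'])
                                            ^^^^^^^^^^^^^^^^^
AttributeError: 'float' object has no attribute 'round'
```

Emit:
{"name": "servo_tool", "arguments": {
  "series": [
    [[0,-0.012,0,0,0,0,0.05],[0,-0.03,0,0,0,0,0.05],[0,-0.05,0,0,0,0,0.05],[0,-0.07,0,0,0,0,0.05],[0,-0.09,0,0,0,0,0.05],[0,-0.11,0,0,0,0,0.05],[0,-0.13,0,0,0,0,0.05],[0,-0.148,0,0,0,0,0.05],[0,-0.16,0,0,0,0,0.05],[0,-0.167,0,0,0,0,0.05],[0,-0.17,0,0,0,0,0.05],[0,-0.17,0,0,0,0,0.05]]
  ]
}}

```text
time_s: 20.48
tool_pos: [0.4176, -0.3145, 0.0501]
tool_rot: [-180.0, -0.0, 19.5]
force: [0.0, -0.3, 1.3]
grip_width: 0.0138
grasp_force: 8.0
```

```bash
sed -i "s/o\['time_s'\].round(2)/o['time_s']/; s/o\['grip_width'\].round(4)/o['grip_width']/" uv.py; python3 uv.py; python3 - <<'E'
from h import *
from cell import eyes
c=eyes.read_camera("side"); cv2.imwrite("pics/cur.png",cv2.resize(c['frame'][180:300,215:335,::-1],None,fx=4,fy=4,interpolation=cv2.INTER_CUBIC))
E
```

```text
t 20.4833 u,v 0.4361 0.2882 z 0.0501 to go 0.0072 fu,fv,fz 0.33 -0.08 1.27 w 0.013768645293448005 8.000101358484244
```

View pics/cur.png

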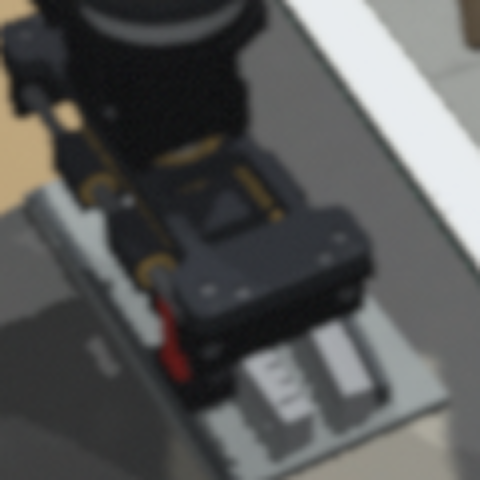

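The gripper hides blade and stick here (red grip at (175,345)), so I finish by measured travel and feel.

Emit:
{"name": "servo_tool", "arguments": {
  "series": [
    [[0,-0.006,0,0,0,0,0.05],[0,-0.012,0,0,0,0,0.05],[0,-0.018,0,0,0,0,0.05],[0,-0.018,0,0,0,0,0.05]]
  ]
}}

```text
time_s: 20.87
tool_pos: [0.4158, -0.3096, 0.0501]
tool_rot: [-180.0, -0.0, 19.5]
force: [-0.2, -1.0, 1.1]
grip_width: 0.0142
grasp_force: 8.0
```

```bash
python3 uv.py
```

```text
t 20.8667 u,v 0.4309 0.2882 z 0.0501 to go 0.002 fu,fv,fz 0.84 -0.53 1.13 w 0.014239751030857782 8.000032647396438
```

Emit:
{"name": "servo_tool", "arguments": {
  "series": [
    [[0,-0.001,0,0,0,0,0.05],[0,-0.002,0,0,0,0,0.05],[0,-0.002,0,0,0,0,0.05]]
  ]
}}

```text
time_s: 21.12
tool_pos: [0.4157, -0.3093, 0.0501]
tool_rot: [180.0, -0.0, 19.5]
force: [1.0, -1.6, 1.5]
grip_width: 0.0138
grasp_force: 8.0
```

```bash
python3 uv.py
```

```text
t 21.1167 u,v 0.4306 0.2882 z 0.0501 to go 0.0017 fu,fv,fz 1.82 0.38 1.47 w 0.013780285822081817 8.000015713332687
```

Emit:
{"name": "servo_tool", "arguments": {
  "series": [
    [[0,-0.001,0,0,0,0,0.05],[0,-0.002,0,0,0,0,0.05],[0,-0.002,0,0,0,0,0.05]]
  ]
}}

```text
time_s: 21.37
tool_pos: [0.4155, -0.3087, 0.0501]
tool_rot: [180.0, -0.0, 19.5]
force: [0.6, -1.4, 1.8]
grip_width: 0.014
grasp_force: 8.0
```

```bash
python3 uv.py
```

```text
t 21.3667 u,v 0.4299 0.2882 z 0.0501 to go 0.001 fu,fv,fz 1.55 0.06 1.83 w 0.014005197501034013 8.000004786299542
```

Emit:
{"name": "servo_tool", "arguments": {
  "series": [
    [[0,-0.001,0,0,0,0,0.05],[0,-0.002,0,0,0,0,0.05],[0,-0.002,0,0,0,0,0.05]]
  ]
}}

```text
time_s: 21.62
tool_pos: [0.4152, -0.3081, 0.0501]
tool_rot: [-180.0, -0.0, 19.5]
force: [1.7, -1.3, 1.4]
grip_width: 0.0138
grasp_force: 8.0
```

```bash
python3 uv.py
```

```text
t 21.6167 u,v 0.4293 0.2882 z 0.0501 to go 0.0004 fu,fv,fz 1.79 1.16 1.39 w 0.013773574703750718 8.00010875420412
```

Emit:
{"name": "servo_tool", "arguments": {
  "series": [
    [[0,-0.001,0,0,0,0,0.05],[0,-0.002,0,0,0,0,0.05],[0,-0.002,0,0,0,0,0.05]]
  ]
}}

```text
time_s: 21.87
tool_pos: [0.415, -0.3076, 0.0501]
tool_rot: [180.0, -0.0, 19.5]
force: [1.1, -1.0, 2.1]
grip_width: 0.0136
grasp_force: 8.0
```

```bash
python3 uv.py
```

```text
t 21.8667 u,v 0.4287 0.2882 z 0.0501 to go -0.0002 fu,fv,fz 1.32 0.68 2.09 w 0.013582030185719577 8.000151920132339
```

Emit:
{"name": "servo_tool", "arguments": {
  "series": [
    [[0,-0.001,0,0,0,0,0.05],[0,-0.0015,0,0,0,0,0.05],[0,-0.0015,0,0,0,0,0.05]]
  ]
}}

```text
time_s: 22.12
tool_pos: [0.4149, -0.3071, 0.0501]
tool_rot: [-180.0, -0.0, 19.5]
force: [1.5, -2.2, 1.8]
grip_width: 0.0141
grasp_force: 8.0
```

```bash
python3 uv.py
```

```text
t 22.1167 u,v 0.4282 0.2882 z 0.0501 to go -0.0007 fu,fv,fz 2.59 0.69 1.8 w 0.014135247929878574 8.000082495273091
```

Emit:
{"name": "servo_tool", "arguments": {
  "series": [
    [[0,0,0,0,0,0,0.05]]
  ]
}}

```text
time_s: 22.2
tool_pos: [0.4149, -0.3071, 0.0501]
tool_rot: [-180.0, -0.0, 19.5]
force: [0.3, -1.0, 1.9]
grip_width: 0.0137
grasp_force: 8.0
```

```bash
python3 uv.py
```

```text
t 22.2 u,v 0.4282 0.2882 z 0.0501 to go -0.0007 fu,fv,fz 1.08 -0.02 1.87 w 0.013736043991934196 8.000126019178424
```

Emit:
{"name": "servo_tool", "arguments": {
  "series": [
    [[0,0,0,0,0,0,0.05]]
  ]
}}

```text
time_s: 22.28
tool_pos: [0.4149, -0.3071, 0.0501]
tool_rot: [-180.0, -0.0, 19.5]
force: [1.0, -0.9, 2.4]
grip_width: 0.0142
grasp_force: 8.0
```

```bash
python3 uv.py
```

```text
t 22.2833 u,v 0.4282 0.2882 z 0.0501 to go -0.0007 fu,fv,fz 1.16 0.7 2.39 w 0.014168696062016706 8.000065158703364
```

Emit:
{"name": "servo_tool", "arguments": {
  "series": [
    [[0,-0.001,0,0,0,0,0.05],[0,-0.0015,0,0,0,0,0.05],[0,-0.0015,0,0,0,0,0.05]]
  ]
}}

```text
time_s: 22.53
tool_pos: [0.4147, -0.3067, 0.0501]
tool_rot: [-180.0, -0.0, 19.5]
force: [0.1, -1.8, 2.0]
grip_width: 0.0142
grasp_force: 8.0
```

```bash
python3 uv.py
```

```text
t 22.5333 u,v 0.4278 0.2882 z 0.0501 to go -0.0011 fu,fv,fz 1.71 -0.54 2.03 w 0.014174769631063006 8.000065950618591
```

Emit:
{"name": "servo_tool", "arguments": {
  "series": [
    [[0,0,0,0,0,0,0.05]]
  ]
}}

```text
time_s: 22.62
tool_pos: [0.4148, -0.3067, 0.0501]
tool_rot: [-180.0, -0.0, 19.5]
force: [1.9, -1.0, 3.8]
grip_width: 0.014
grasp_force: 8.0
```

```bash
python3 uv.py
```

```text
t 22.6167 u,v 0.4278 0.2882 z 0.0501 to go -0.0011 fu,fv,fz 1.6 1.44 3.82 w 0.01402413952985477 8.000018195598386
```

Emit:
{"name": "servo_tool", "arguments": {
  "series": [
    [[0,-0.001,0,0,0,0,0.05],[0,-0.0015,0,0,0,0,0.05],[0,-0.0015,0,0,0,0,0.05]]
  ]
}}

```text
time_s: 22.87
tool_pos: [0.4146, -0.3064, 0.0501]
tool_rot: [180.0, -0.0, 19.5]
force: [0.6, -1.7, 2.6]
grip_width: 0.0138
grasp_force: 8.0
```

```bash
python3 uv.py
```

```text
t 22.8667 u,v 0.4275 0.2882 z 0.0501 to go -0.0014 fu,fv,fz 1.83 0.03 2.59 w 0.013779252761489481 8.000138665374834
```

Emit:
{"name": "servo_tool", "arguments": {
  "series": [
    [[0,0,0,0,0,0,0.05]]
  ]
}}

```text
time_s: 22.95
tool_pos: [0.4146, -0.3064, 0.0501]
tool_rot: [180.0, -0.0, 19.5]
force: [1.9, -1.4, 1.3]
grip_width: 0.014
grasp_force: 8.0
```

```bash
python3 uv.py
```

```text
t 22.95 u,v 0.4274 0.2882 z 0.0501 to go -0.0015 fu,fv,fz 1.99 1.29 1.33 w 0.013981134014085026 7.999978514271788
```

Resistance is just starting to rise, so I stop, let go, lift and look.

Emit:
{"name": "servo_tool", "arguments": {
  "series": [
    [[0,0,0,0,0,0,0.25],[0,0,0,0,0,0,0.35],[0,0,0,0,0,0,0.5],[0,0,0,0,0,0,0.5],[0,0,0,0,0,0,0.5],[0,0,0,0,0,0,0.5]]
  ]
}}

```text
time_s: 23.45
tool_pos: [0.4143, -0.3061, 0.0499]
tool_rot: [-180.0, 0.0, 19.5]
force: [0.9, 0.7, 0.3]
grip_width: 0.0414
grasp_force: 0.0
```

Emit:
{"name": "servo_tool", "arguments": {
  "series": [
    [[0,0,-0.04,0,0,0,0.5],[0,0,-0.1,0,0,0,0.5],[0,0,-0.18,0,0,0,0.5],[0,0,-0.28,0,0,0,0.5],[0,0,-0.4,0,0,0,0.5],[0,0,-0.5,0,0,0,0.5],[0,0,-0.6,0,0,0,0.5],[0,0,-0.6,0,0,0,0.5]]
  ]
}}

```text
time_s: 24.12
tool_pos: [0.4172, -0.3086, 0.2372]
tool_rot: [179.6, -0.5, 19.5]
force: [1.1, 0.1, 0.7]
grip_width: 0.0435
grasp_force: 0.0
```

```bash
python3 uv.py; python3 - <<'E'
from h import *
from cell import eyes
G=np.array([.4455,-.2562]);u=np.array([.3346,-.9423]);v=np.array([.9423,.3346])
c=eyes.read_camera("side"); np.savez("side4.npz",**c)
a=dict(np.load("side3.npz")); h=[hsv(a),hsv(c)]
for k in h:  # stick before / after the cursor came
    y=(abs(k[...,0].astype(int)-28)<8)&(k[...,1]>120)&(k[...,2]>60); y[:190]=0;y[300:]=0;y[:,:250]=0;y[:,310:]=0
    q,w=np.nonzero(y); print("stick px",len(q),"top edge",q.min(),"mean u in rows 225-240",w[(q>=225)&(q<240)].mean().round(2), "top cap mean",w[q<q.min()+6].mean().round(2))
k=h[1]; r=((k[...,0]<8)|(k[...,0]>172))&(k[...,1]>140)&(k[...,2]>80); r[:190]=0;r[300:]=0;r[:,:230]=0;r[:,320:]=0
p=cloud(c,r); print("red grip top",p[p[:,2]>.07].mean(0).round(4))
cv2.imwrite("pics/fin.png",cv2.resize(c['frame'][190:290,220:320,::-1],None,fx=6,fy=6,interpolation=cv2.INTER_CUBIC))
E
```

```text
t 24.1167 u,v 0.4304 0.2899 z 0.2372 to go 0.0015 fu,fv,fz 0.27 1.12 0.68 w 0.04352700558861977 0.0
stick px 454 top edge 218 mean u in rows 225-240 275.76 top cap mean 275.77
stick px 406 top edge 216 mean u in rows 225-240 275.13 top cap mean 274.85
red grip top [ 0.4167 -0.31    0.0752]
```

View pics/fin.png

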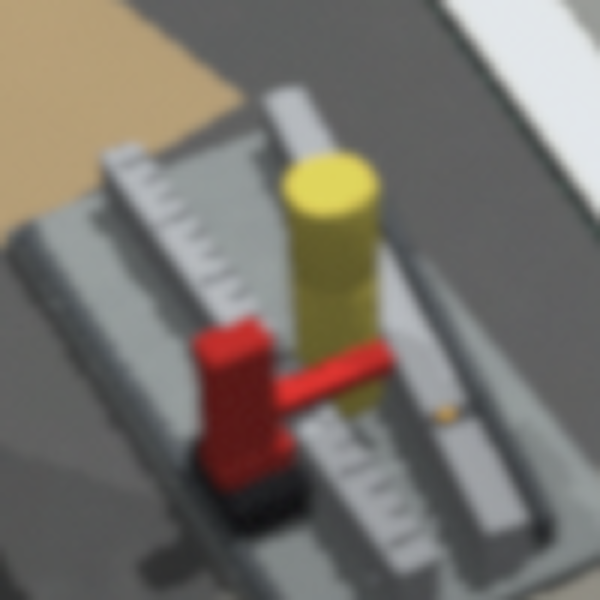

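The stick stands upright behind the blade (at (330,180) to (340,390)) and the blade meets its side at about (345,375). Its mask shifted slightly, so I check by edges whether it moved.

```bash
python3 - <<'E'
from h import *
A=dict(np.load("side3.npz"))['frame'];B=dict(np.load("side4.npz"))['frame']
yel=lambda f:(f[...,0].astype(float)+f[...,1])/2-f[...,2]
a,b=yel(A),yel(B)
def edges(r):  # half-level crossings
    t=(r.max()+np.median(np.r_[r[:3],r[-3:]]))/2; k=np.nonzero(r>t)[0]; i,j=k[0],k[-1]
    return i-(r[i]-t)/(r[i]-r[i-1]), j+(r[j]-t)/(r[j]-r[j+1])
for row in(222,226,230,234,238,242): print(row,np.round(edges(a[row,255:300]),2)+255,np.round(edges(b[row,255:300]),2)+255)
for col in(272,275,278): print("col",col,np.round(a[208:222,col]),np.round(b[208:222,col]))
for nm,(x,y,w,hh) in(("cap",(264,210,24,26)),("bg tape",(310,310,60,55))):
    t=A[y:y+hh,x:x+w]; s=B[y-6:y+hh+6,x-6:x+w+6]; m=cv2.matchTemplate(s,t,cv2.TM_CCOEFF_NORMED); _,mx,_,l=cv2.minMaxLoc(m); print(nm,mx,l[0]-6,l[1]-6)
c=dict(np.load("side4.npz")); p=np.array([.4455,-.2562])+.012*np.array([.3346,-.9423])
for d in(0,-.002): 
    q=p+d*np.array([.3346,-.9423]); print("px for shift",d,proj(c,[[*q,.094],[*q,.05]]).round(2).tolist())
E
```

```text
222 [267.79 283.39] [266.91 282.29]
226 [268.59 282.66] [267.9 282.2]
230 [268.59 283.6 ] [268.1  282.62]
234 [269.   282.56] [268.3  282.17]
238 [269.08 282.99] [268.6  282.46]
242 [269.07 283.01] [268.94 282.42]
col 272 [ -4.  -4.  -6.  -6.  -6.  -6.  -6.  -6.   1.  24.  68. 101. 112. 112.] [ -3.  -4.  -6.  -6.  -5.  -6.  -2.  23.  72. 111. 124. 124. 125. 125.]
col 275 [  0.   0.  -0.  -1.  -2.  -3.  -4.  -2.  13.  52.  92. 111. 113. 110.] [  0.   0.  -0.  -2.  -2.  -0.  10.  47.  96. 121. 125. 126. 125. 125.]
col 278 [  1.   0.   1.   0.   1.   1.   0.   4.  18.  54.  92. 110. 112. 113.] [  0.   1.   0.   0.   1.   1.  10.  46.  94. 118. 124. 125. 125. 125.]
cap 0.9822596907615662 -1 -2
bg tape 0.9900156259536743 0 0
px for shift 0 [[273.63, 220.33], [274.42, 238.32]]
px for shift -0.002 [[273.09, 219.64], [273.9, 237.63]]
```

The stick rocked slightly backwards (top about 3 mm; now roughly 1° off vertical) when the blade met it, so I will reseat it: straddle it with open fingers and press it gently towards the narrow end with the trailing pad. The blade yields with only its drag and stays in touch.

```bash
python3 nx.py '[[0.4482,-0.2670,0.16,19.55],[0.4482,-0.2670,0.046,19.55]]'
```

```text
{'time_s': np.float64(24.167), 'qpos': array([ -4.461,   0.718,  38.771, 102.318,  -0.577,  76.701, -36.055]), 'tool_pos': array([ 0.416, -0.308,  0.234]), 'tool_rot': array([179.726,  -0.339,  19.509]), 'force': array([-0.321,  0.479,  0.083]), 'grip_width': np.float64(0.043), 'grasp_force': np.float64(0.0)}
[0.4482, -0.267, 0.16, 19.55] [ 1.445e-01 -9.360e-02  2.481e-01  1.500e-03 -1.900e-03 -2.000e-04]
[0.4482, -0.267, 0.046, 19.55] [ 1.422e-01 -9.540e-02  6.281e-01  1.500e-03 -1.900e-03 -2.000e-04]
```

Emit:
{"name": "servo_tool", "arguments": {
  "series": [
    [[0.05,-0.03,0,0,0,0,0.58],[0.1,-0.07,0,0,0,0,0.58],[0.145,-0.094,0.06,0,0,0,0.58],[0.145,-0.094,0.14,0,0,0,0.58],[0.145,-0.094,0.22,0,0,0,0.58],[0.145,-0.094,0.25,0,0,0,0.58],[0.145,-0.094,0.25,0,0,0,0.58],[0.145,-0.094,0.25,0,0,0,0.58]]
  ]
}}

```text
time_s: 24.83
tool_pos: [0.4457, -0.2654, 0.1551]
tool_rot: [-180.0, 0.1, 19.5]
force: [-0.5, -0.7, 0.6]
grip_width: 0.0503
grasp_force: 0.0
```

```bash
python3 nx.py '[[0.4482,-0.2670,0.046,19.55]]'; python3 uv.py
```

```text
{'time_s': np.float64(24.833), 'qpos': array([ -6.528,   5.191,  36.424, 107.849,  -3.294,  68.056, -39.487]), 'tool_pos': array([ 0.446, -0.265,  0.155]), 'tool_rot': array([-1.79976e+02,  5.20000e-02,  1.94950e+01]), 'force': array([-0.535, -0.725,  0.559]), 'grip_width': np.float64(0.05), 'grasp_force': np.float64(0.0)}
[0.4482, -0.267, 0.046, 19.55] [ 6.400e-03  8.100e-03  3.636e-01 -1.000e-04  3.000e-04 -3.000e-04]
t 24.8333 u,v 0.3992 0.3312 z 0.1551 to go -0.0297 fu,fv,fz 0.5 -0.75 0.56 w 0.050337221011705575 0.0
```

Emit:
{"name": "servo_tool", "arguments": {
  "series": [
    [[0.004,0.006,0.06,0,0,0,0.58],[0.004,0.006,0.14,0,0,0,0.58],[0.004,0.006,0.22,0,0,0,0.58],[0.004,0.006,0.29,0,0,0,0.58],[0.004,0.006,0.34,0,0,0,0.58],[0.004,0.006,0.355,0,0,0,0.58],[0.004,0.006,0.355,0,0,0,0.58],[0.004,0.006,0.355,0,0,0,0.58]]
  ]
}}

```text
time_s: 25.5
tool_pos: [0.4489, -0.2672, 0.05]
tool_rot: [179.9, -0.1, 19.5]
force: [1.1, 0.1, 0.9]
grip_width: 0.0505
grasp_force: 0.0
```

```bash
python3 uv.py
```

```text
t 25.5 u,v 0.402 0.3336 z 0.05 to go -0.0269 fu,fv,fz 0.29 1.01 0.95 w 0.050473540433892385 0.0
```

Emit:
{"name": "servo_tool", "arguments": {
  "series": [
    [[0,0.005,0.012,0,0,0,0.58],[0,0.015,0.012,0,0,0,0.58],[0,0.025,0.012,0,0,0,0.58],[0,0.03,0.012,0,0,0,0.58],[0,0.03,0.012,0,0,0,0.58]]
  ]
}}

```text
time_s: 25.92
tool_pos: [0.4512, -0.2757, 0.0454]
tool_rot: [180.0, -0.0, 19.5]
force: [1.0, 0.3, 1.2]
grip_width: 0.0506
grasp_force: 0.0
```

```bash
python3 uv.py
```

```text
t 25.9167 u,v 0.4108 0.3329 z 0.0454 to go -0.0181 fu,fv,fz 0.07 1.07 1.16 w 0.0505916924394825 0.0
```

Emit:
{"name": "servo_tool", "arguments": {
  "series": [
    [[0,0.002,0,0,0,0,0.58],[0,0.004,0,0,0,0,0.58],[0,0.004,0,0,0,0,0.58]]
  ]
}}

```text
time_s: 26.17
tool_pos: [0.4513, -0.2762, 0.045]
tool_rot: [-180.0, -0.0, 19.5]
force: [-0.0, -0.2, -0.0]
grip_width: 0.0502
grasp_force: 0.0
```

```bash
python3 uv.py
```

```text
t 26.1667 u,v 0.4112 0.3328 z 0.045 to go -0.0177 fu,fv,fz 0.21 -0.1 -0.01 w 0.05019330152645213 0.0
```

Emit:
{"name": "servo_tool", "arguments": {
  "series": [
    [[0,0.002,0,0,0,0,0.58],[0,0.004,0,0,0,0,0.58],[0,0.004,0,0,0,0,0.58]]
  ]
}}

```text
time_s: 26.42
tool_pos: [0.4517, -0.2773, 0.0449]
tool_rot: [180.0, -0.0, 19.5]
force: [-0.2, -0.2, -0.1]
grip_width: 0.0507
grasp_force: 0.0
```

```bash
python3 uv.py
```

```text
t 26.4167 u,v 0.4124 0.3328 z 0.0449 to go -0.0165 fu,fv,fz 0.14 -0.25 -0.15 w 0.05071869358170325 0.0
```

Emit:
{"name": "servo_tool", "arguments": {
  "series": [
    [[0,0.002,0,0,0,0,0.58],[0,0.004,0,0,0,0,0.58],[0,0.004,0,0,0,0,0.58]]
  ]
}}

```text
time_s: 26.67
tool_pos: [0.452, -0.278, 0.0449]
tool_rot: [-180.0, 0.0, 19.5]
force: [-0.4, 1.6, 1.6]
grip_width: 0.05
grasp_force: 0.6
```

```bash
python3 uv.py
```

```text
t 26.6667 u,v 0.4132 0.3329 z 0.0449 to go -0.0157 fu,fv,fz -1.63 0.14 1.64 w 0.050009370453218724 0.5540146040948457
```

Emit:
{"name": "servo_tool", "arguments": {
  "series": [
    [[0,0.002,0,0,0,0,0.58],[0,0.004,0,0,0,0,0.58],[0,0.004,0,0,0,0,0.58]]
  ]
}}

```text
time_s: 26.92
tool_pos: [0.4523, -0.2789, 0.0449]
tool_rot: [-179.9, 0.0, 19.5]
force: [-1.1, 2.7, 2.6]
grip_width: 0.0503
grasp_force: 1.6
```

```bash
python3 uv.py
```

```text
t 26.9167 u,v 0.4141 0.3329 z 0.0449 to go -0.0148 fu,fv,fz -2.94 -0.12 2.57 w 0.05033971675922965 1.5716709941625595
```

Emit:
{"name": "servo_tool", "arguments": {
  "series": [
    [[0,0.002,0,0,0,0,0.58],[0,0.003,0,0,0,0,0.58],[0,0.003,0,0,0,0,0.58]]
  ]
}}

```text
time_s: 27.17
tool_pos: [0.4526, -0.2796, 0.045]
tool_rot: [-179.9, 0.0, 19.6]
force: [-2.0, 4.8, 4.6]
grip_width: 0.0505
grasp_force: 2.7
```

```bash
python3 uv.py
```

```text
t 27.1667 u,v 0.4149 0.3329 z 0.045 to go -0.014 fu,fv,fz -5.21 -0.25 4.62 w 0.050515335474316185 2.69129142165184
```

Emit:
{"name": "servo_tool", "arguments": {
  "series": [
    [[0,0.002,0,0,0,0,0.58],[0,0.003,0,0,0,0,0.58],[0,0.003,0,0,0,0,0.58]]
  ]
}}

```text
time_s: 27.42
tool_pos: [0.4528, -0.2801, 0.0449]
tool_rot: [-179.9, 0.0, 19.6]
force: [-3.0, 5.6, 5.0]
grip_width: 0.0504
grasp_force: 3.1
```

```bash
python3 uv.py
```

```text
t 27.4167 u,v 0.4154 0.333 z 0.0449 to go -0.0135 fu,fv,fz -6.27 -0.99 5.0 w 0.05036333628442489 3.0698608607053757
```

Emit:
{"name": "servo_tool", "arguments": {
  "series": [
    [[0,0.001,0,0,0,0,0.58],[0,0.002,0,0,0,0,0.58],[0,0.002,0,0,0,0,0.58]]
  ]
}}

```text
time_s: 27.67
tool_pos: [0.4529, -0.2803, 0.045]
tool_rot: [-179.8, 0.0, 19.6]
force: [-2.2, 5.9, 7.1]
grip_width: 0.0507
grasp_force: 3.6
```

```bash
python3 uv.py
```

```text
t 27.6667 u,v 0.4156 0.333 z 0.045 to go -0.0133 fu,fv,fz -6.34 -0.09 7.06 w 0.05073036664995673 3.58810655772686
```

Firmly wedged at about 7 N. Back off, lift straight up and look.

Emit:
{"name": "servo_tool", "arguments": {
  "series": [
    [[0,-0.005,0,0,0,0,0.58],[0,-0.012,0,0,0,0,0.58],[0,-0.03,0,0,0,0,0.58],[0,-0.048,0,0,0,0,0.58],[0,-0.048,0,0,0,0,0.58],[0,-0.048,0,0,0,0,0.58],[0,-0.048,-0.04,0,0,0,0.58],[0,-0.048,-0.12,0,0,0,0.58],[0,-0.048,-0.22,0,0,0,0.58],[0,-0.048,-0.34,0,0,0,0.58],[0,-0.048,-0.46,0,0,0,0.58],[0,-0.048,-0.58,0,0,0,0.58]]
  ]
}}

```text
time_s: 28.67
tool_pos: [0.4481, -0.2688, 0.2217]
tool_rot: [179.9, -0.0, 19.5]
force: [1.4, -0.7, 0.1]
grip_width: 0.0507
grasp_force: 0.0
```

Emit:
{"name": "servo_tool", "arguments": {
  "series": [
    [[0,0,-0.05,0,0,0,0.58],[0,0,-0.05,0,0,0,0.58],[0,0,-0.05,0,0,0,0.58],[0,0,-0.05,0,0,0,0.58]]
  ]
}}

```text
time_s: 29.0
tool_pos: [0.4478, -0.2681, 0.2332]
tool_rot: [-180.0, 0.1, 19.5]
force: [-0.2, 0.3, -1.5]
grip_width: 0.0504
grasp_force: 0.0
```

```bash
python3 - <<'E'
from h import *
from cell import eyes
c=eyes.read_camera("side"); np.savez("side5.npz",**c)
yel=lambda f:(f[...,0].astype(float)+f[...,1])/2-f[...,2]
def edges(r):
    t=(r.max()+np.median(np.r_[r[:3],r[-3:]]))/2; k=np.nonzero(r>t)[0]; i,j=k[0],k[-1]
    return (i-(r[i]-t)/(r[i]-r[i-1])+j+(r[j]-t)/(r[j]-r[j+1]))/2
for n in(3,4,5):
    d=dict(np.load(f"side{n}.npz")); b=yel(d['frame'])
    m=[edges(b[r,255:300])+255 for r in range(222,244)]
    col=b[205:225,275]; k=np.nonzero(col>55)[0][0]+205
    h=hsv(d); red=((h[...,0]<8)|(h[...,0]>172))&(h[...,1]>140)&(h[...,2]>80); red[:190]=0;red[300:]=0;red[:,:230]=0;red[:,320:]=0
    v,u=np.nonzero(red); print(n,"axis fit",np.polyfit(np.arange(222,244)-232,m,1).round(3),"top row",k,"red",u.mean().round(2),v.mean().round(2),len(u))
print("vertical slope .044")
cv2.imwrite("pics/fin2.png",cv2.resize(c['frame'][205:275,240:310,::-1],None,fx=8,fy=8,interpolation=cv2.INTER_CUBIC))
E
python3 uv.py
```

```text
3 axis fit [2.10000e-02 2.75875e+02] top row 218 red 279.35 277.83 420
4 axis fit [-1.20000e-02  2.75055e+02] top row 216 red 263.86 255.42 401
5 axis fit [-2.60000e-02  2.75837e+02] top row 217 red 264.34 256.2 391
vertical slope .044
t 29.05 u,v 0.4022 0.3321 z 0.2327 to go -0.0267 fu,fv,fz -0.56 -0.55 -0.8 w 0.05063087679976493 0.0
```

View pics/fin2.png

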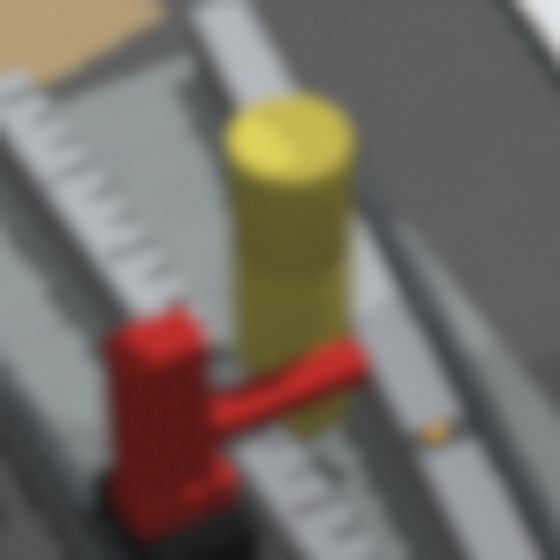

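The stick stands upright (axis slope close to the vertical's) with the blade against it at about (290,390). The cursor was carried about 2 mm along with the stick, so they are in contact. The robot is clear, so I hand in.

```bash
python3 -c "
from cell import env
print(env.sign_off())"
```

```text
the job is handed in; nothing more can be done
None
```

The job is handed in with no verdict returned: the glue stick stands wedged and upright in the taper with the cursor's blade against it and the robot clear. I had to press it back in once, at about 7 N, because the blade rocked it slightly.

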